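# Clear the decorating bench: ware to the board, bottle to the crate, tiles to the rack

### The arm

A 6-joint arm with a two-finger parallel gripper is mounted at the origin on the work surface. World frame = base frame: x ahead of the robot, y to its left, z up, the work surface at z = 0. Lengths are in m, angles in rad, forces in N, time in s.
With the tool pointing down it reaches from about 0.35 to 0.975 m from the base axis. Payload 4.9 kg.
Tool frame: the origin (TCP) lies on the centre line of the jaws, within the pads' length; the fingertips stand 22 mm ahead of it and the grasp point (between the pads) lies 3 mm ahead of it (manip.tcp_to_tips is the distance from the TCP to the fingertips, in m); z points along the fingers, x is the direction in which the jaws open and shut, and the axes are right-handed (so a half turn about z gives the same grasp; the last joint's range is limited). The gripper opens to 85 mm and grips with 20 to 120 N. Pads are 22 mm wide; open, the fingers measure 114 mm over their backs; the gripper's body (76 mm by 85 mm) begins 54 mm behind the grasp point. The pads swing forward as they close: fully open they stand 13 mm farther back than shut.
Start: joints at [-1.223, 0.053, 1.613, -0, 1.476, -0.119], TCP at [0.281, -0.558, 0.229] pointing down, gripper open.
Joint ranges: [-3.01, 3.01], [-1.01, 2.22], [0.06, 2.58], [-1.02, 4.17], [0.09, 2.62], [-3.14, 3.14]. Speed limits (rad/s): [2.57, 2.57, 3.14, 3.14, 3.14, 3.14].

### API

Orientations are given as a unit quaternion [w, x, y, z].
In Python, from plant import manip gives the robot as it stands.
- The arm moves only by the shell command python3 -m pendant 'ROWS'. ROWS is a JSON object of lists of equal length, an entry for each row: "linear": the shift along the tool's x, y, z in cm, a list of three; "rotation": the turn, a rotation vector about the tool's x, y, z in degrees, a list of three; "grip": the closure, from 0 (fully open) to 1 (shut). A call has exactly 10 rows; each row is the pose to reach, as a shift and turn from the pose commanded when the call began, along the tool's axes at that moment; what a row does not reach only later rows make up. A row lasts 1/12 s, in which the tool goes at most 41.7 mm and 7.16 degrees, less where a joint would pass 70% of its speed; a pose out of reach is approached as far as the arm can. A call with a gripper value outside its range is refused whole. The fingers move at their own pace and stop on an object; the grip force is fixed at half the most. Time passes only in rows, so rows that repeat a pose let the fingers close, or fill a call up. It gives the time, the measured TCP pose, the force and the opening at its end, in the units of the state.
- manip.state(): the state, without advancing time (a new reading comes with each control period).
- manip.grab_frame(name): name is "scene" or "top" or "wrist"; returns the picture (400x640x3 uint8, red, green, blue); there is no depth.
- manip.calibration(name): a dict with "fx", "fy", "cx", "cy" (pixels), "cam_to_world" (4x4, takes a point from camera to world coordinates). Camera axes: x right, y up, looking along -z (the intrinsics and any distortion apply to the point x, -y, -z); pixel columns grow to the right and rows downward; lengths in m; the calibration is good to about 2 mm. A picture is of the moment at which its call begins: read the wrist's pose just before it. calibration takes no time and is no camera call; for the wrist camera it gives the pose at the moment of the call.
- manip.job_done(): hands the job in, once; it reports no verdict.
The state is a dict: "time": time; "joint_pos": joint angles; "joint_vel": joint speeds; "joint_efforts": joint torques, N m; "tool_pos": TCP position; "tool_rot": TCP orientation; "contact_force": force on the tool from outside, world axes, zero at the start; "ft_torque": the same for the moment, N m; "gripper_width": opening from 0.0 (shut) to 1.0 (fully open).
Only numpy, scipy, OpenCV 4.12 (cv2) and the standard library are available. Lean on these libraries where they do the work, as an engineer would, in place of code of your own. Each camera call takes 0.05 s, during which the arm holds its last target. There are 200 camera calls.

### The job

Sort the five loose pieces on the decorating bench: stand both small vases upright on the empty chipboard ware board, stand the loose applicator bottle in the empty middle bay of the bottle crate, and stack the two tiles flat on the sloping rack, the long tile underneath and the square tile on top of it, the long tile running straight up the slope and each tile with an edge resting against the ledge. Set the vases and the bottle down gently in their places without dropping them, do not tip any vase or bottle over, and leave the two bottles already in the crate standing in their bays.

Things in the scene. Friction and masses are not known exactly. Their poses are not given: they have to be found in the camera images.
- long_tile: Loose terracotta border tile, 100 x 50 x 10 mm with a thin drawn border line, lying flat on the bench. Origin: centre of its underside; x along its 100 mm length, y across its 50 mm width (grip it across y), z up through its face. 0.10 kg.
- square_tile: Loose square terracotta tile, 50 x 50 x 10 mm with a thin drawn border line, lying flat on the bench. Origin: centre of its underside; x and y along its sides, z up. 0.05 kg.
- flask_vase: Loose small white bisque vase, a flattened flask with a short neck: body 58 mm wide (along its x), 36 mm thick (along its y: grip it across y), straight between 20 and 50 mm height; 88 mm high in all, foot 42 x 27 mm, rim 31 mm across. Origin: centre of its underside; z up. Starts upright. 0.14 kg.
- bud_vase: Loose small white bisque bud vase, round: belly 50 mm across between 12 and 52 mm height, neck 21 to 25 mm across above that, 90 mm high in all, foot 36 mm across, rim 33 mm. Origin: centre of its underside; z up. Starts upright. 0.11 kg.
- bottle: Loose grey plastic bellows applicator bottle standing alone on the bench (not in the crate), closed: ribbed body 44 mm across up to 52 mm height, then a shoulder, yellow collar and thin brass nozzle up to 86 mm. Origin: centre of its underside; z up. Starts upright. 0.07 kg.
- crate: Low brown wooden bottle crate, fixed: 74 mm (its x) by 212 mm (its y), walls and partitions 5 mm thick, 26 mm high over the bench; floor top 6 mm over the bench. Three 64 x 64 mm bays in a row, centred at y = -69, 0, +69 mm; the middle one is empty, the outer two hold a bottle each. Origin: centre of its underside (straight under the empty bay's centre), on the bench; z up.
- bay_bottle_left: Applicator bottle like the loose one, standing loose in the crate bay at the crate's y = +69 mm; to be left there. Origin: centre of its underside; z up.
- bay_bottle_right: Applicator bottle like the loose one, standing loose in the crate bay at the crate's y = -69 mm; to be left there. Origin: centre of its underside; z up.
- ware_board: Flat empty brown chipboard ware board, fixed to the bench, 140 mm (its x) by 190 mm (its y), 16 mm thick. Origin: centre of its underside; z up. It has room for the two vases side by side, e.g. at y = +45 and -45 mm.
- rack_shelf: Light-wood sloping shelf of a tile rack, fixed: 130 mm long up the slope (x), 160 wide (y), raised 20 degrees. Origin: on the surface, mid-width, where it meets the ledge at the low end nearer the robot, 29 mm over the bench; x up the slope, z square to it. Ledge: x -12 to 0 mm, 20 mm high. Tile origins when home: long x 50, z 0; square x 25, z 10 mm. Tiles do not slide down by themselves.
Mind the look-alikes: they are no part of the job. What is shaped like the bay_bottle_right but blue, pink or red is not meant.

How it is judged:
At the end, for the whole second after the job is handed in: All at rest: vases upright, feet wholly on the board; the three bottles upright, each in its bay; long tile flat on the shelf, end within 9 mm of the ledge; square tile flat on it within 15 mm of its middle line, edge within 10 mm of the ledge; tiles square within 0.17 rad (x of flask_vase in the frame of ware_board between -0.053 and 0.053 m and y of flask_vase in the frame of ware_board between -0.076 and 0.076 m and z of flask_vase in the frame of ware_board between 0.011 and 0.021 m and angle between each of flask_vase, bud_vase, bottle, bay_bottle_left, bay_bottle_right's own z axis and vertical below 0.1 rad and linear speed of each of flask_vase, bud_vase, bottle, bay_bottle_left, bay_bottle_right, long_tile, square_tile below 0.02 m/s and x of bud_vase in the frame of ware_board between -0.053 and 0.053 m and y of bud_vase in the frame of ware_board between -0.076 and 0.076 m and z of bud_vase in the frame of ware_board between 0.011 and 0.021 m and x of bottle in the frame of crate between -0.018 and 0.018 m and y of bottle in the frame of crate between -0.018 and 0.018 m and z of bottle in the frame of crate between 0.001 and 0.011 m and x of bay_bottle_left in the frame of crate between -0.018 and 0.018 m and y of bay_bottle_left in the frame of crate between 0.051 and 0.087 m and z of bay_bottle_left in the frame of crate between 0.001 and 0.011 m and x of bay_bottle_right in the frame of crate between -0.018 and 0.018 m and y of bay_bottle_right in the frame of crate between -0.087 and -0.051 m and z of bay_bottle_right in the frame of crate between 0.001 and 0.011 m and x of long_tile in the frame of rack_shelf between 0.044 and 0.059 m and y of long_tile in the frame of rack_shelf between -0.055 and 0.055 m and z of long_tile in the frame of rack_shelf between -0.004 and 0.004 m and angle between the z axis of each of long_tile, square_tile and the z axis of rack_shelf, either way round below 0.1 rad and angle between the x axis of long_tile and the x axis of rack_shelf, either way round below 0.17 rad and x of square_tile in the frame of rack_shelf between 0.019 and 0.035 m and y of square_tile in the frame of long_tile between -0.015 and 0.015 m and z of square_tile in the frame of rack_shelf between 0.006 and 0.014 m and (angle between the x axis of square_tile and the x axis of rack_shelf, either way round below 0.17 rad or angle between the x axis of square_tile and the y axis of rack_shelf, either way round below 0.17 rad)); the robot touches nothing.
It fails at once if a vase or bottle tipped over (angle between any of flask_vase, bud_vase, bottle, bay_bottle_left, bay_bottle_right's own z axis and vertical above 0.8 rad).
It fails at once if a vase or the loose bottle let go more than 35 mm over the bench (dropped) ((height (world z) of flask_vase above 0.035 m and contact force between flask_vase and the fingers below 0.02 N) or (height (world z) of bud_vase above 0.035 m and contact force between bud_vase and the fingers below 0.02 N) or (height (world z) of bottle above 0.035 m and contact force between bottle and the fingers below 0.02 N)).
It also fails if it takes over 120 s, if anything falls off the work surface, if the arm or the gripper's body presses on something with over 40 N, if the wrist force passes 120 N, or if a joint passes its speed limit or range.

## Working session

There is one attempt and no reset: what is moved stays moved. The work goes in short steps, Python scripts to look and compute and a shell command to move; the robot and the scene stay as the last step left them, time stands still between calls to the robot, and variables do not carry over. Pictures are saved under pics/ and viewed, about 12 in all and at most 16, crops included, and the job is handed in when it is done.

```bash
ls; mkdir -p pics
cat > h.py <<'E'
import numpy as np, cv2
from plant import manip
from scipy.spatial.transform import Rotation as R
def snap(cam,name):
    f=manip.grab_frame(cam); cv2.imwrite(f'pics/{name}.png',f[:,:,::-1]); return f
def cal(c): return manip.calibration(c)
def ray(c,u,v):
    T=np.array(c['cam_to_world']); d=np.array([(u-c['cx'])/c['fx'],-(v-c['cy'])/c['fy'],-1.])
    return T[:3,3],T[:3,:3]@d
def px2w(c,u,v,z):
    o,d=ray(c,u,v); return o+d*(z-o[2])/d[2]
def w2px(c,p):
    T=np.array(c['cam_to_world']); q=T[:3,:3].T@(np.array(p)-T[:3,3]); return c['cx']+c['fx']*q[0]/-q[2], c['cy']+c['fy']*q[1]/q[2]
def rot():
    q=manip.state()['tool_rot']; return R.from_quat([q[1],q[2],q[3],q[0]])
E
python3 - <<'E'
from h import *
print(manip.state())
for c in ('scene','top'): snap(c,c+'0'); print(cal(c))
E
```

```text
pics
{'time': 0.0, 'joint_pos': array([-1.22299486e+00,  5.33776948e-02,  1.61428042e+00,  1.16511859e-05,
        1.47598762e+00, -1.18978608e-01]), 'joint_vel': array([-6.75355756e-04, -5.74620794e-04, -2.70883599e-03,  2.09883344e-05,
        9.61103681e-04,  1.46430095e-03]), 'joint_efforts': array([ 1.33271584e-03, -3.93684661e+01, -3.70177174e+01, -6.77214803e-05,
        7.02037913e-03,  8.62722629e-06]), 'tool_pos': array([ 0.28106119, -0.55754547,  0.22765821]), 'tool_rot': array([-6.42801208e-04,  8.51472441e-01, -5.24398350e-01, -8.00388004e-04]), 'contact_force': array([ 0.12636936, -0.43930425,  0.14042552]), 'ft_torque': array([ 0.06834654, -0.01921359,  0.05774661]), 'gripper_width': 0.9982080624141704}
{'fx': 406.3242092056687, 'fy': 406.3242092056687, 'cx': 321.2474933511286, 'cy': 198.94047654692767, 'cam_to_world': array([[-0.42620504, -0.78147236,  0.45568653,  1.01710517],
       [ 0.90456834, -0.36244237,  0.22448084,  0.18436185],
       [-0.01026547,  0.50787447,  0.86136992,  0.90017132],
       [ 0.        ,  0.        ,  0.        ,  1.        ]])}
{'fx': 389.72343163837877, 'fy': 389.72343163837877, 'cx': 315.1391297848204, 'cy': 200.3633679403474, 'cam_to_world': array([[ 0.00853233,  0.99314568, -0.11657126,  0.43507058],
       [-0.99994568,  0.00777613, -0.00694028, -0.02307102],
       [-0.00598624,  0.11662415,  0.99315808,  1.14640087],
       [ 0.        ,  0.        ,  0.        ,  1.        ]])}
```

View pics/scene0.png

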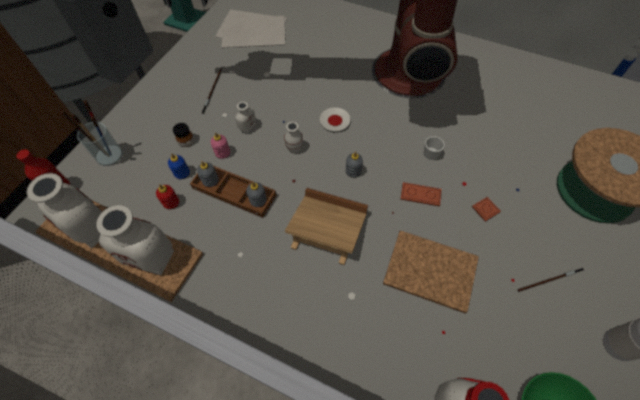

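View pics/top0.png

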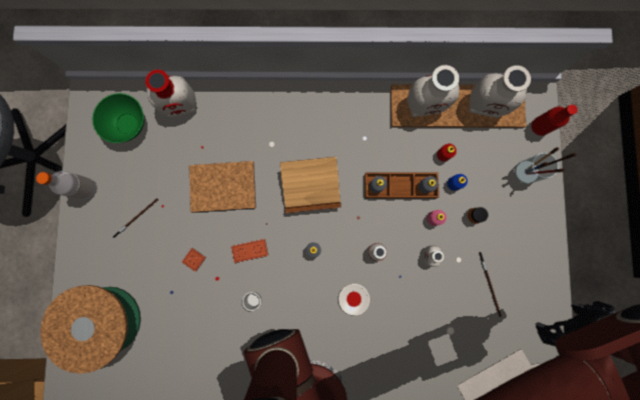

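The top view shows the square tile near (193,260), long tile (250,250), bottle (313,250), vases (377,253) and (434,257), board (222,187), rack (310,185) and crate (400,186). I'll enlarge that area to measure it.

Run:
```python
import cv2
f=cv2.imread('pics/top0.png')[150:275,175:455]
cv2.imwrite('pics/crop1.png',cv2.resize(f,None,fx=2.8,fy=2.8,interpolation=cv2.INTER_CUBIC))
f=cv2.imread('pics/scene0.png')[90:240,180:380]
cv2.imwrite('pics/crop2.png',cv2.resize(f,None,fx=4,fy=4,interpolation=cv2.INTER_CUBIC))
```

```text
(no output)
```

View pics/crop1.png

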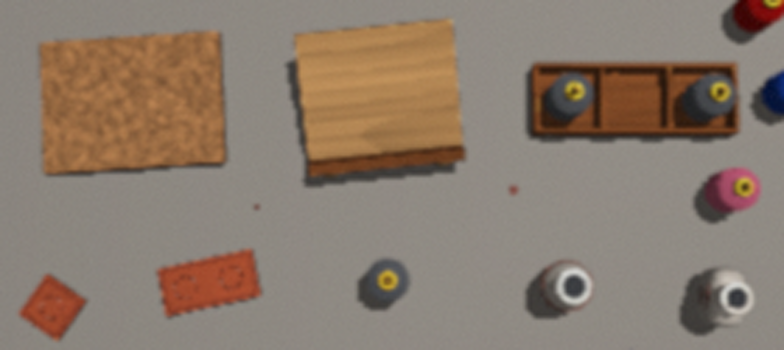

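View pics/crop2.png

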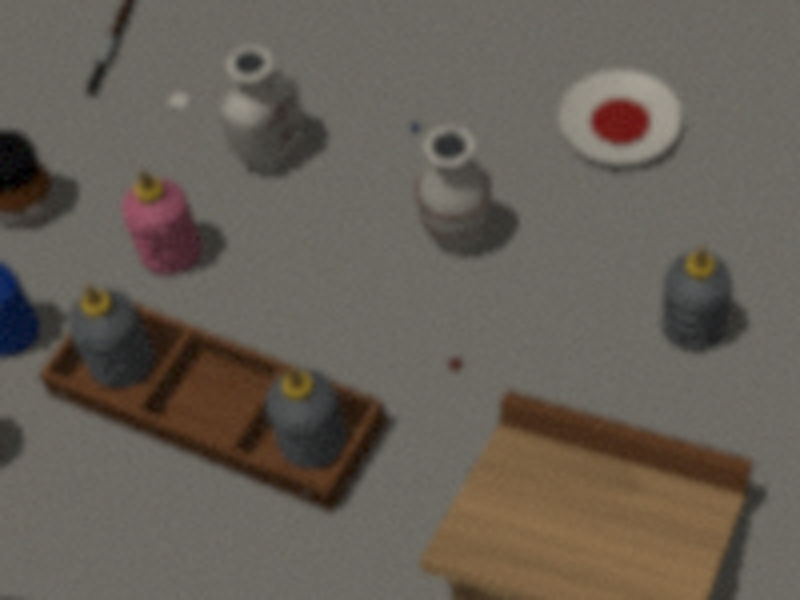

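Run:
```python
from h import *
c=cal('top')
def P(pts,z): return np.array([px2w(c,175+x/2.8,150+y/2.8,z) for x,y in pts])
def show(n,p): print(n,p[:,:2].round(4).tolist(),'mean',p[:,:2].mean(0).round(4))
show('bud',P([(573,286)],.09)); show('flask',P([(736,297)],.088)); show('bot',P([(387,281)],.07))
show('bl',P([(575,92)],.076)); show('br',P([(720,92)],.076))
def ang(p,i,j): d=p[j]-p[i]; return np.degrees(np.arctan2(d[1],d[0])).round(1)
s=P([(50,273),(88,300),(56,341),(19,311)],.01); show('sq',s); print(ang(s,1,0),ang(s,2,3),ang(s,2,1),ang(s,3,0))
l=P([(158,267),(253,248),(262,297),(168,317)],.01); show('long',l); print(ang(l,1,0),ang(l,2,3))
b=P([(40,43),(220,30),(226,163),(44,174)],.016); show('board',b); print(ang(b,1,0),ang(b,2,3))
k=P([(533,64),(738,64),(738,134),(531,134)],.026); show('crate',k); print(ang(k,1,0),ang(k,2,3))
t=P([(294,35),(452,18)],.0735); show('racktop',t); print(ang(t,1,0))
t=P([(307,163),(463,147)],.048); show('ledge in top',t); print(ang(t,1,0))
print(cal('wrist'), rot().as_matrix().round(3))
```

```text
bud [[0.4205, -0.1901]] mean [ 0.4205 -0.1901]
flask [[0.4113, -0.3464]] mean [ 0.4113 -0.3464]
bot [[0.4235, -0.0115]] mean [ 0.4235 -0.0115]
bl [[0.6111, -0.1963]] mean [ 0.6111 -0.1963]
br [[0.6122, -0.3399]] mean [ 0.6122 -0.3399]
sq [[0.428, 0.3383], [0.4007, 0.2978], [0.3587, 0.329], [0.3888, 0.3686]] mean [0.3941 0.3334]
56.0 52.7 -36.6 -37.7
long [[0.4352, 0.2265], [0.4556, 0.1285], [0.4053, 0.118], [0.3841, 0.2145]] mean [0.42   0.1719]
101.8 102.4
board [[0.6691, 0.3579], [0.6844, 0.168], [0.5433, 0.1579], [0.5303, 0.3473]] mean [0.6068 0.2578]
94.6 93.9
crate [[0.6485, -0.161], [0.6501, -0.3741], [0.5767, -0.3721], [0.575, -0.1585]] mean [ 0.6126 -0.2664]
90.4 90.4
racktop [[0.6672, 0.0839], [0.6857, -0.0743]] mean [0.6764 0.0048]
96.7
ledge in top [[0.5409, 0.0708], [0.5585, -0.0869]] mean [ 0.5497 -0.0081]
96.3
{'fx': 285.00571413977025, 'fy': 285.00571413977025, 'cx': 316.4283525634199, 'cy': 196.77166053772027, 'cam_to_world': array([[ 0.4487258 ,  0.86221134,  0.235025  ,  0.34048755],
       [-0.89366687,  0.43356579,  0.11567298, -0.52734337],
       [-0.00216424, -0.26193951,  0.96508187,  0.37334187],
       [ 0.        ,  0.        ,  0.        ,  1.        ]])} [[ 0.45  -0.893 -0.001]
 [-0.893 -0.45   0.002]
 [-0.002 -0.    -1.   ]]
```

```bash
cat >> h.py <<'E'
def go(x,y,z,yaw,tilt=0.):
    """print shift (cm, tool axes) and rotvec (deg) from present measured pose to target; tilt = + about tool x"""
    s=manip.state(); r=rot(); a=np.radians(yaw)
    M=np.array([[np.cos(a),np.sin(a),0],[np.sin(a),-np.cos(a),0],[0,0,-1]])
    T=R.from_matrix(M)*R.from_euler('x',tilt,degrees=True)
    d=r.inv().apply(np.array([x,y,z])-s['tool_pos'])*100
    print('shift',d.round(2).tolist(),'rot',np.degrees((r.inv()*T).as_rotvec()).round(2).tolist(),'t',round(s['time'],2),'pos',s['tool_pos'].round(4),'w',round(s['gripper_width'],3),'F',s['contact_force'].round(1))
E
python3 -c "
from h import *
go(.411,-.346,.25,-63)"
```

```text
shift [-13.05, -21.13, -2.19] rot [-0.01, 0.11, -0.26] t 0.1 pos [ 0.2811 -0.5576  0.2278] w 1.001 F [0.5 0.7 0.8]
```

```bash
python3 -m pendant '{"linear":[[-1.3,-2.1,-0.2],[-3.3,-5.3,-0.6],[-5.3,-8.5,-0.9],[-7.3,-11.7,-1.2],[-9.2,-14.9,-1.5],[-11.2,-18.1,-1.9],[-12.5,-20.3,-2.1],[-13,-21.1,-2.2],[-13,-21.1,-2.2],[-13,-21.1,-2.2]],"rotation":[[0,0,0],[0,0,0],[0,0,0],[0,0,0],[0,0,0],[0,0,0],[0,0,0],[0,0,0],[0,0,0],[0,0,0]],"grip":[0,0,0,0,0,0,0,0,0,0]}'
python3 - <<'E'
from h import *
c=cal('wrist'); f=snap('wrist','w1'); print(manip.state()['tool_pos'])
print(w2px(c,[.4113,-.3464,.088]), w2px(c,[.4113,-.3464,0]), w2px(c,[.42,-.19,.09]))
np.save('c1.npy',c,allow_pickle=True)
E
```

```text
time: 0.93
tool_pos: [0.4109, -0.3473, 0.2506]
tool_rot: [0.0, 0.852, -0.524, -0.0]
contact_force: [-0.1, 0.7, 0.2]
gripper_width: 0.998
[ 0.41061162 -0.34779861  0.25046255]
(np.float64(316.5260095664118), np.float64(181.1617200286662)) (np.float64(316.52781597312656), np.float64(167.97183674536552)) (np.float64(184.0606781134117), np.float64(107.02853571834616))
```

View pics/w1.png

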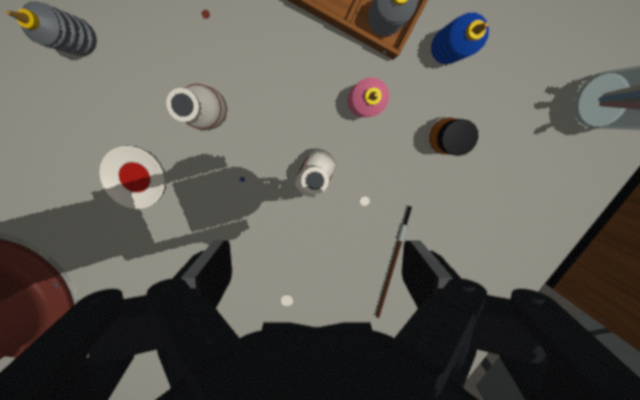

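The flask's rim is at (315,180), matching the prediction, and the bud vase's is at (182,104). I'll enlarge the flask to find its orientation.

Run:
```python
from h import *
c=np.load('c1.npy',allow_pickle=True).item(); f=cv2.imread('pics/w1.png')
u,v=281,133; k=8
g=cv2.resize(f[v:v+70,u:u+75],None,fx=k/2,fy=k/2,interpolation=cv2.INTER_CUBIC)
g=cv2.convertScaleAbs(g,alpha=1.4)
out=[g]
for yaw in (60,90,120,150):
    h=g.copy(); a=np.radians(yaw); e=np.array([np.cos(a),np.sin(a)]); n=np.array([-e[1],e[0]])
    for z in (.02,.05):
        p=[np.array(w2px(c,[*(np.array([.4113,-.3464])+.029*np.cos(t)*e+.018*np.sin(t)*n),z]))-[u,v] for t in np.linspace(0,6.28,40)]
        cv2.polylines(h,[(np.array(p)*k/2).astype(int)],True,(0,255,0) if z>.03 else (255,0,0),1)
    out.append(h)
out.append(g*0)
cv2.imwrite('pics/fl.png',cv2.resize(np.vstack([np.hstack(out[:3]),np.hstack(out[3:])]),(792,500)))
```

```text
(no output)
```

View pics/fl.png

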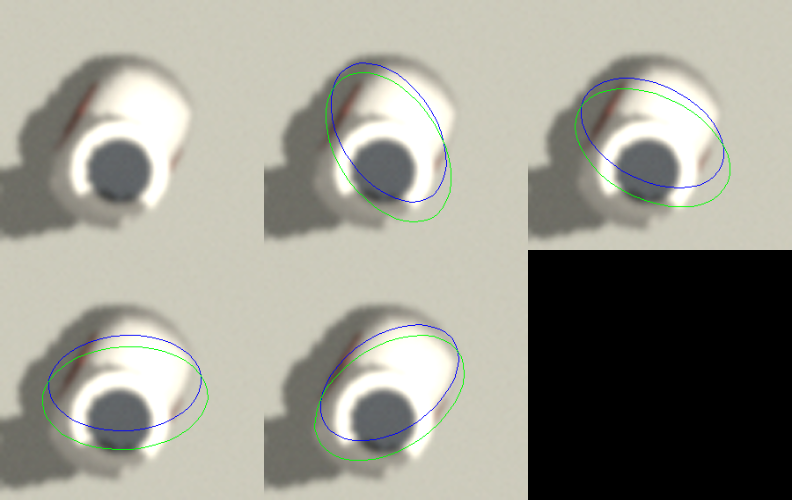

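The flask's flat sides run at about 63° in the image, so its wide axis lies roughly along world x and I'll grip it at yaw −90.

```bash
python3 -c "
from h import *
go(.411,-.346,.14,-90)"
```

```text
shift [-0.14, -0.12, 11.05] rot [0.05, 0.01, 26.71] t 0.98 pos [ 0.4106 -0.3478  0.2505] w 0.999 F [-1.2 -0.5 -0.9]
```

```bash
python3 -m pendant '{"linear":[[0,0,1],[0,0,3],[0,0,5],[0,0,7],[-0.1,-0.1,9],[-0.1,-0.1,10],[-0.1,-0.1,11],[-0.1,-0.1,11],[-0.1,-0.1,11],[-0.1,-0.1,11]],"rotation":[[0,0,4],[0,0,9],[0,0,14],[0,0,19],[0,0,24],[0,0,26.7],[0,0,26.7],[0,0,26.7],[0,0,26.7],[0,0,26.7]],"grip":[0,0,0,0,0,0,0,0,0,0]}' && python3 -m pendant '{"linear":[[0,0,1],[0,0,2.5],[0,0,4],[0,0,5.5],[0,0,7],[0,0,8.3],[0,0,9.1],[0,0,9.3],[0,0,9.3],[0,0,9.3]],"rotation":[[0,0,0],[0,0,0],[0,0,0],[0,0,0],[0,0,0],[0,0,0],[0,0,0],[0,0,0],[0,0,0],[0,0,0]],"grip":[0,0,0,0,0,0,0,0,0,0]}'
python3 -m pendant '{"linear":[[0,0,0],[0,0,0],[0,0,0],[0,0,0],[0,0,0],[0,0,0],[0,0,0],[0,0,0],[0,0,0],[0,0,0]],"rotation":[[0,0,0],[0,0,0],[0,0,0],[0,0,0],[0,0,0],[0,0,0],[0,0,0],[0,0,0],[0,0,0],[0,0,0]],"grip":[0.2,0.3,0.4,0.5,0.6,0.7,0.8,0.9,1,1]}'
python3 -c "
from h import *
go(.411,-.346,.17,-90); print(rot().as_matrix().round(3))"
```

```text
time: 1.82
tool_pos: [0.4118, -0.3467, 0.1419]
tool_rot: [0.0, 0.707, -0.707, 0.001]
contact_force: [0.1, -0.3, -0.1]
gripper_width: 0.998
time: 2.65
tool_pos: [0.412, -0.3462, 0.0486]
tool_rot: [0.0, 0.707, -0.707, 0.001]
contact_force: [-0.4, -0.0, -0.3]
gripper_width: 1.002
time: 3.48
tool_pos: [0.4119, -0.346, 0.0488]
tool_rot: [0.0, 0.707, -0.707, 0.0]
contact_force: [-1.5, 2.2, 6.8]
gripper_width: 0.412
shift [0.0, 0.09, -12.12] rot [-0.02, -0.03, 0.05] t 3.48 pos [ 0.4119 -0.346   0.0488] w 0.412 F [-1.5  2.2  6.8]
[[ 0.001 -1.     0.   ]
 [-1.    -0.001 -0.   ]
 [ 0.    -0.    -1.   ]]
```

```bash
python3 -m pendant '{"linear":[[0,0,-0.5],[0,0,-1.5],[0,0,-3],[0,0,-5],[0,0,-7],[0,0,-9],[-0.5,-0.2,-10.5],[-1.5,-0.6,-11.5],[-3,-1,-12],[-5,-1.5,-12]],"rotation":[[0,0,0],[0,0,0],[0,0,0],[0,0,0],[0,0,0],[0,0,0],[0,0,0],[0,0,0],[0,0,0],[0,0,0]],"grip":[1,1,1,1,1,1,1,1,1,1]}' && python3 -m pendant '{"linear":[[-2.5,-0.7,0],[-5.5,-1.6,0],[-8.5,-2.5,0],[-11.5,-3.5,0],[-14.5,-4.5,0],[-17.5,-5.5,0],[-20.5,-6.5,0],[-23.5,-7.5,0],[-26.5,-8.5,0],[-29.5,-9.5,0]],"rotation":[[0,0,0],[0,0,0],[0,0,0],[0,0,0],[0,0,0],[0,0,0],[0,0,0],[0,0,0],[0,0,0],[0,0,0]],"grip":[1,1,1,1,1,1,1,1,1,1]}' && python3 -m pendant '{"linear":[[-3,-1,0],[-6,-2,0],[-9,-3,0],[-12,-4,0],[-15,-5,0],[-18,-6,0],[-21,-7,0],[-24,-7.5,0],[-26.5,-8,0],[-28,-8.2,0]],"rotation":[[0,0,0],[0,0,0],[0,0,0],[0,0,0],[0,0,0],[0,0,0],[0,0,0],[0,0,0],[0,0,0],[0,0,0]],"grip":[1,1,1,1,1,1,1,1,1,1]}' ; python3 -c "
from h import *
go(.6035,.3027,.0652,-90)"
```

```text
time: 4.32
tool_pos: [0.4273, -0.2959, 0.1698]
tool_rot: [0.0, -0.707, 0.707, -0.001]
contact_force: [-0.3, -0.1, -1.5]
gripper_width: 0.413
time: 5.15
tool_pos: [0.521, 0.0016, 0.1676]
tool_rot: [0.0, 0.708, -0.707, -0.0]
contact_force: [0.1, -0.2, -1.5]
gripper_width: 0.411
time: 5.98
tool_pos: [0.6024, 0.2824, 0.1673]
tool_rot: [0.0, 0.708, -0.706, -0.001]
contact_force: [0.1, -0.8, -1.3]
gripper_width: 0.412
shift [-2.02, -0.12, 10.21] rot [0.06, 0.02, 0.18] t 5.98 pos [0.6024 0.2824 0.1673] w 0.412 F [ 0.1 -0.8 -1.3]
```

```bash
python3 -m pendant '{"linear":[[-1,0,0.5],[-2,-0.1,1.5],[-2,-0.1,3],[-2,-0.1,4.5],[-2,-0.1,6],[-2,-0.1,7.2],[-2,-0.1,8.2],[-2,-0.1,8.9],[-2,-0.1,9.3],[-2,-0.1,9.4]],"rotation":[[0,0,0],[0,0,0],[0,0,0],[0,0,0],[0,0,0],[0,0,0],[0,0,0],[0,0,0],[0,0,0],[0,0,0]],"grip":[1,1,1,1,1,1,1,1,1,1]}' && python3 -m pendant '{"linear":[[0,0,0],[0,0,0.1],[0,0,0.2],[0,0,0.3],[0,0,0.4],[0,0,0.5],[0,0,0.6],[0,0,0.6],[0,0,0.6],[0,0,0.6]],"rotation":[[0,0,0],[0,0,0],[0,0,0],[0,0,0],[0,0,0],[0,0,0],[0,0,0],[0,0,0],[0,0,0],[0,0,0]],"grip":[1,1,1,1,1,1,1,1,1,1]}' ; python3 -c "
from h import *
go(.6035,.3027,.0652,-90)"
```

```text
time: 6.82
tool_pos: [0.6039, 0.299, 0.073]
tool_rot: [0.001, 0.707, -0.707, -0.0]
contact_force: [-0.6, -0.6, -1.4]
gripper_width: 0.412
time: 7.65
tool_pos: [0.6041, 0.2994, 0.0679]
tool_rot: [-0.0, 0.707, -0.707, 0.0]
contact_force: [0.6, -0.1, -1.3]
gripper_width: 0.414
shift [-0.33, 0.06, 0.27] rot [-0.0, 0.0, 0.05] t 7.65 pos [0.6041 0.2994 0.0679] w 0.414 F [ 0.6 -0.1 -1.3]
```

```bash
python3 -m pendant '{"linear":[[0,0,0.05],[0,0,0.1],[0,0,0.15],[0,0,0.2],[0,0,0.25],[0,0,0.3],[0,0,0.3],[0,0,0.3],[0,0,0.3],[0,0,0.3]],"rotation":[[0,0,0],[0,0,0],[0,0,0],[0,0,0],[0,0,0],[0,0,0],[0,0,0],[0,0,0],[0,0,0],[0,0,0]],"grip":[1,1,1,1,1,1,1,1,1,1]}'
```

```text
time: 8.48
tool_pos: [0.6041, 0.2994, 0.0649]
tool_rot: [-0.0, 0.707, -0.707, -0.0]
contact_force: [-0.2, 0.1, -1.8]
gripper_width: 0.408
```

```bash
python3 -m pendant '{"linear":[[0,0,0.05],[0,0,0.1],[0,0,0.15],[0,0,0.2],[0,0,0.2],[0,0,0.2],[0,0,0.2],[0,0,0.2],[0,0,0.2],[0,0,0.2]],"rotation":[[0,0,0],[0,0,0],[0,0,0],[0,0,0],[0,0,0],[0,0,0],[0,0,0],[0,0,0],[0,0,0],[0,0,0]],"grip":[1,1,1,1,1,1,1,1,1,1]}'
```

```text
time: 9.32
tool_pos: [0.6049, 0.2997, 0.0648]
tool_rot: [-0.001, 0.707, -0.707, 0.0]
contact_force: [-2.7, -0.6, 6.8]
gripper_width: 0.408
```

```bash
python3 -m pendant '{"linear":[[0,0,-0.1],[0,0,-0.1],[0,0,-0.1],[0,0,-0.1],[0,0,-0.1],[0,0,-0.5],[0,0,-1.5],[0,0,-3.5],[0,0,-6],[0,0,-9]],"rotation":[[0,0,0],[0,0,0],[0,0,0],[0,0,0],[0,0,0],[0,0,0],[0,0,0],[0,0,0],[0,0,0],[0,0,0]],"grip":[0.5,0.3,0.1,0,0,0,0,0,0,0]}';python3 -c "
from h import *
c=np.load('c1.npy',allow_pickle=True).item();print(px2w(c,182,104,.09))
go(.421,-.189,.14,-90)"
```

```text
time: 10.15
tool_pos: [0.6032, 0.2991, 0.1529]
tool_rot: [0.001, 0.707, -0.707, -0.001]
contact_force: [0.8, 0.9, -0.3]
gripper_width: 1.006
[ 0.42185635 -0.1871117   0.09      ]
shift [48.79, 18.25, 1.38] rot [0.15, -0.05, 0.05] t 10.15 pos [0.6032 0.2991 0.1529] w 1.006 F [ 0.8  0.9 -0.3]
```

```bash
python3 -m pendant '{"linear":[[2,0.7,-1],[5.5,2,-1],[9.5,3.5,-1],[13.3,5,-1],[17,6.4,-1],[20.8,7.8,-1],[24.6,9.2,-1],[28.4,10.6,-1],[32.2,12,-1],[36,13.4,-1]],"rotation":[[0,0,0],[0,0,0],[0,0,0],[0,0,0],[0,0,0],[0,0,0],[0,0,0],[0,0,0],[0,0,0],[0,0,0]],"grip":[0,0,0,0,0,0,0,0,0,0]}' && python3 -m pendant '{"linear":[[3.5,1.3,0],[7,2.7,1],[10,3.8,2],[12,4.6,2.5],[12.8,4.9,2.5],[12.8,4.9,4],[12.8,4.9,6],[12.8,4.9,8],[12.8,4.9,8],[12.8,4.9,8]],"rotation":[[0,0,0],[0,0,0],[0,0,0],[0,0,0],[0,0,0],[0,0,0],[0,0,0],[0,0,0],[0,0,0],[0,0,0]],"grip":[0,0,0,0,0,0,0,0,0,0]}';python3 -c "
from h import *
go(.421,-.189,.046,-90)"
```

```text
time: 10.98
tool_pos: [0.4697, -0.0622, 0.1642]
tool_rot: [-0.0, 0.708, -0.707, 0.001]
contact_force: [1.0, 0.4, 0.2]
gripper_width: 0.999
time: 11.82
tool_pos: [0.4213, -0.1879, 0.0828]
tool_rot: [0.0, 0.708, -0.707, -0.001]
contact_force: [0.9, -0.4, -0.6]
gripper_width: 0.995
shift [0.11, 0.03, 3.68] rot [0.07, 0.06, 0.08] t 11.82 pos [ 0.4213 -0.1879  0.0828] w 0.995 F [ 0.9 -0.4 -0.6]
```

```bash
python3 -m pendant '{"linear":[[0.1,0,1],[0.1,0,2],[0.1,0,3],[0.1,0,3.5],[0.1,0,3.6],[0.1,0,3.6],[0.1,0,3.6],[0.1,0,3.6],[0.1,0,3.6],[0.1,0,3.6]],"rotation":[[0,0,0],[0,0,0],[0,0,0],[0,0,0],[0,0,0],[0,0,0],[0,0,0],[0,0,0],[0,0,0],[0,0,0]],"grip":[0,0,0,0,0,0.1,0.2,0.3,0.4,0.5]}' && python3 -m pendant '{"linear":[[0,0,0],[0,0,0],[0,0,0],[0,0,0],[0,0,0],[0,0,-0.5],[0,0,-1.5],[0,0,-3],[0,0,-5],[0,0,-7]],"rotation":[[0,0,0],[0,0,0],[0,0,0],[0,0,0],[0,0,0],[0,0,0],[0,0,0],[0,0,0],[0,0,0],[0,0,0]],"grip":[0.7,0.9,1,1,1,1,1,1,1,1]}';python3 -c "
from h import *
go(.6101,.2129,.165,-90)"
```

```text
time: 12.65
tool_pos: [0.422, -0.1894, 0.0477]
tool_rot: [-0.001, 0.707, -0.707, -0.0]
contact_force: [-0.1, 2.6, 5.5]
gripper_width: 0.501
time: 13.48
tool_pos: [0.4208, -0.1895, 0.1174]
tool_rot: [0.0, 0.707, -0.707, -0.001]
contact_force: [-0.7, 0.1, -1.4]
gripper_width: 0.281
shift [-40.23, -18.95, -4.77] rot [0.08, 0.03, 0.04] t 13.48 pos [ 0.4208 -0.1895  0.1174] w 0.281 F [-0.7  0.1 -1.4]
```

Width 0.281 (24 mm) means the gripper is holding the neck, not the belly. I'll take a look.

Run:
```python
from h import *
a=snap('wrist','w2'); b=manip.grab_frame('scene')
c=cal('scene'); u,v=map(int,w2px(c,[.42,-.19,.1])); print(u,v)
g=cv2.resize(b[v-60:v+60,u-60:u+60],(400,400),interpolation=cv2.INTER_CUBIC)
cv2.imwrite('pics/m2.png',np.hstack([a[:,120:520],g])[:,:,::-1])
```

```text
291 122
```

View pics/m2.png

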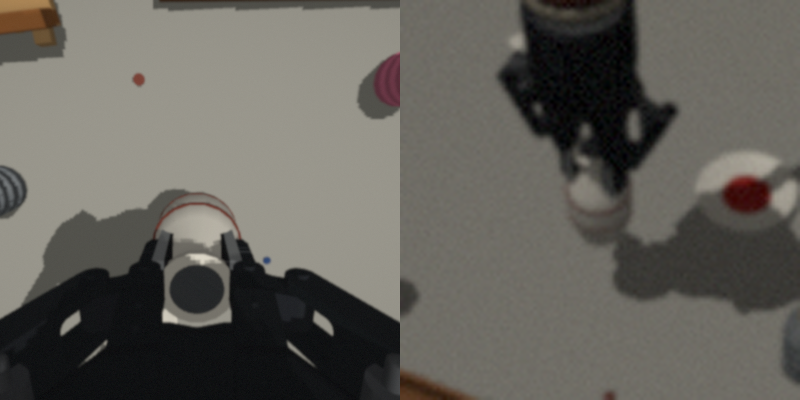

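It is upright, held by the neck. From the rim's apparent size, the vase base is about 67 mm below the TCP. I'll carry it higher and set it down by force.

```bash
python3 -m pendant '{"linear":[[0,0,-1],[0,0,-2.5],[0,0,-4],[0,0,-5.5],[-0.5,-0.2,-6.6],[-1.5,-0.7,-7.3],[-3,-1.4,-7.5],[-5,-2.4,-7.5],[-7.5,-3.6,-7.5],[-10.2,-4.8,-7.5]],"rotation":[[0,0,0],[0,0,0],[0,0,0],[0,0,0],[0,0,0],[0,0,0],[0,0,0],[0,0,0],[0,0,0],[0,0,0]],"grip":[1,1,1,1,1,1,1,1,1,1]}' && python3 -m pendant '{"linear":[[-3,-1.4,0],[-6,-2.8,0],[-9,-4.2,0],[-12,-5.6,0],[-15,-7,0],[-18,-8.5,0],[-21,-10,0],[-24,-11.3,0],[-26.5,-12.5,0],[-28.5,-13.4,0]],"rotation":[[0,0,0],[0,0,0],[0,0,0],[0,0,0],[0,0,0],[0,0,0],[0,0,0],[0,0,0],[0,0,0],[0,0,0]],"grip":[1,1,1,1,1,1,1,1,1,1]}';python3 -c "
from h import *
go(.6101,.2129,.097,-90)"
```

```text
time: 14.42
tool_pos: [0.4694, -0.086, 0.1911]
tool_rot: [-0.0, -0.707, 0.707, 0.001]
contact_force: [0.3, -1.0, -1.6]
gripper_width: 0.274
time: 15.25
tool_pos: [0.6028, 0.2007, 0.1904]
tool_rot: [0.001, 0.708, -0.706, -0.001]
contact_force: [-0.3, 0.7, -0.1]
gripper_width: 0.277
shift [-1.21, -0.76, 9.34] rot [0.13, 0.01, 0.16] t 15.25 pos [0.6028 0.2007 0.1904] w 0.277 F [-0.3  0.7 -0.1]
```

```bash
python3 -m pendant '{"linear":[[-0.5,-0.3,0.3],[-1.1,-0.7,1],[-1.1,-0.7,2.2],[-1.1,-0.7,3.5],[-1.1,-0.7,4.8],[-1.1,-0.7,6.1],[-1.1,-0.7,7.3],[-1.1,-0.7,8.3],[-1.1,-0.7,9],[-1.1,-0.7,9.2]],"rotation":[[0,0,0],[0,0,0],[0,0,0],[0,0,0],[0,0,0],[0,0,0],[0,0,0],[0,0,0],[0,0,0],[0,0,0]],"grip":[1,1,1,1,1,1,1,1,1,1]}'
python3 - <<'E'
from h import *
b=manip.grab_frame('scene'); c=cal('scene'); go(.6101,.2129,.09,-90)
a=manip.grab_frame('wrist')
u,v=map(int,w2px(c,[.61,.25,.05])); g=cv2.resize(b[v-60:v+60,u-60:u+60],(400,400),interpolation=cv2.INTER_CUBIC)
cv2.imwrite('pics/m3.png',np.hstack([a[:,120:520],g])[:,:,::-1])
E
```

```text
time: 16.08
tool_pos: [0.6092, 0.208, 0.0978]
tool_rot: [0.001, 0.707, -0.707, -0.001]
contact_force: [-0.5, 0.4, -0.4]
gripper_width: 0.278
shift [-0.48, -0.06, 0.84] rot [0.11, -0.02, 0.03] t 16.13 pos [0.6095 0.2081 0.0984] w 0.274 F [ 0.2  0.4 -1.6]
```

View pics/m3.png

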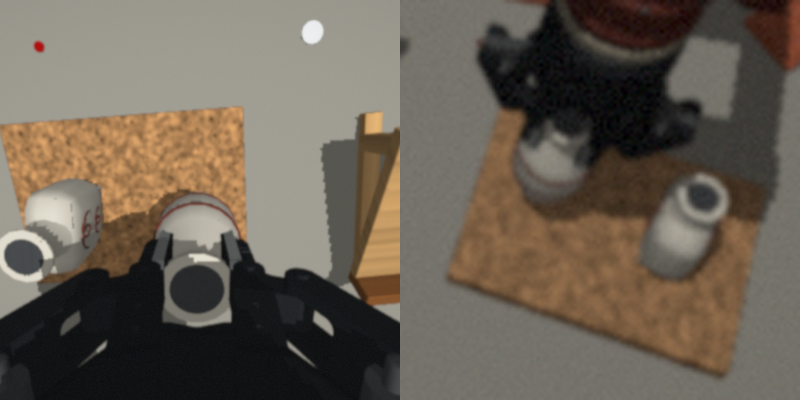

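The flask stands on the board and the bud vase hangs above it. I'll lower it slowly.

```bash
python3 -m pendant '{"linear":[[-0.2,0,0.1],[-0.3,0,0.2],[-0.3,0,0.3],[-0.3,0,0.4],[-0.3,0,0.5],[-0.3,0,0.6],[-0.3,0,0.7],[-0.3,0,0.8],[-0.3,0,0.8],[-0.3,0,0.8]],"rotation":[[0,0,0],[0,0,0],[0,0,0],[0,0,0],[0,0,0],[0,0,0],[0,0,0],[0,0,0],[0,0,0],[0,0,0]],"grip":[1,1,1,1,1,1,1,1,1,1]}'
python3 -m pendant '{"linear":[[0,0,0.1],[0,0,0.2],[0,0,0.3],[0,0,0.4],[0,0,0.4],[0,0,0.4],[0,0,0.4],[0,0,0.4],[0,0,0.4],[0,0,0.4]],"rotation":[[0,0,0],[0,0,0],[0,0,0],[0,0,0],[0,0,0],[0,0,0],[0,0,0],[0,0,0],[0,0,0],[0,0,0]],"grip":[1,1,1,1,1,1,1,1,1,1]}'
```

```text
time: 17.02
tool_pos: [0.6101, 0.2114, 0.0918]
tool_rot: [0.0, 0.707, -0.707, -0.0]
contact_force: [-0.3, -0.1, -1.2]
gripper_width: 0.276
time: 17.85
tool_pos: [0.6102, 0.2114, 0.088]
tool_rot: [-0.0, 0.707, -0.707, 0.0]
contact_force: [0.2, 0.4, -0.3]
gripper_width: 0.278
```

```bash
python3 -m pendant '{"linear":[[0,0,0.05],[0,0,0.1],[0,0,0.15],[0,0,0.2],[0,0,0.25],[0,0,0.3],[0,0,0.3],[0,0,0.3],[0,0,0.3],[0,0,0.3]],"rotation":[[0,0,0],[0,0,0],[0,0,0],[0,0,0],[0,0,0],[0,0,0],[0,0,0],[0,0,0],[0,0,0],[0,0,0]],"grip":[1,1,1,1,1,1,1,1,1,1]}'
```

```text
time: 18.68
tool_pos: [0.6102, 0.2114, 0.0849]
tool_rot: [-0.0, 0.707, -0.707, 0.0]
contact_force: [0.0, 0.1, -0.9]
gripper_width: 0.277
```

```bash
python3 -m pendant '{"linear":[[0,0,0.05],[0,0,0.1],[0,0,0.15],[0,0,0.2],[0,0,0.25],[0,0,0.3],[0,0,0.3],[0,0,0.3],[0,0,0.3],[0,0,0.3]],"rotation":[[0,0,0],[0,0,0],[0,0,0],[0,0,0],[0,0,0],[0,0,0],[0,0,0],[0,0,0],[0,0,0],[0,0,0]],"grip":[1,1,1,1,1,1,1,1,1,1]}'
```

```text
time: 19.52
tool_pos: [0.6102, 0.2114, 0.082]
tool_rot: [-0.0, 0.707, -0.707, 0.0]
contact_force: [0.3, -0.1, -0.5]
gripper_width: 0.278
```

```bash
python3 -m pendant '{"linear":[[0,0,0.05],[0,0,0.1],[0,0,0.15],[0,0,0.2],[0,0,0.25],[0,0,0.3],[0,0,0.3],[0,0,0.3],[0,0,0.3],[0,0,0.3]],"rotation":[[0,0,0],[0,0,0],[0,0,0],[0,0,0],[0,0,0],[0,0,0],[0,0,0],[0,0,0],[0,0,0],[0,0,0]],"grip":[1,1,1,1,1,1,1,1,1,1]}'
```

```text
time: 20.35
tool_pos: [0.6102, 0.2115, 0.079]
tool_rot: [-0.0, 0.707, -0.707, 0.0]
contact_force: [0.2, 0.1, -1.5]
gripper_width: 0.277
```

```bash
python3 -m pendant '{"linear":[[0,0,0.05],[0,0,0.1],[0,0,0.15],[0,0,0.2],[0,0,0.25],[0,0,0.3],[0,0,0.3],[0,0,0.3],[0,0,0.3],[0,0,0.3]],"rotation":[[0,0,0],[0,0,0],[0,0,0],[0,0,0],[0,0,0],[0,0,0],[0,0,0],[0,0,0],[0,0,0],[0,0,0]],"grip":[1,1,1,1,1,1,1,1,1,1]}'
```

```text
time: 21.18
tool_pos: [0.6102, 0.2114, 0.076]
tool_rot: [-0.0, 0.707, -0.707, 0.0]
contact_force: [1.0, 0.4, -2.1]
gripper_width: 0.28
```

```bash
python3 -m pendant '{"linear":[[0,0,0.05],[0,0,0.1],[0,0,0.15],[0,0,0.2],[0,0,0.25],[0,0,0.3],[0,0,0.3],[0,0,0.3],[0,0,0.3],[0,0,0.3]],"rotation":[[0,0,0],[0,0,0],[0,0,0],[0,0,0],[0,0,0],[0,0,0],[0,0,0],[0,0,0],[0,0,0],[0,0,0]],"grip":[1,1,1,1,1,1,1,1,1,1]}'
```

```text
time: 22.02
tool_pos: [0.6102, 0.2114, 0.0729]
tool_rot: [0.0, 0.707, -0.707, -0.0]
contact_force: [-0.9, 0.8, -0.6]
gripper_width: 0.276
```

```bash
python3 -m pendant '{"linear":[[0,0,0.05],[0,0,0.1],[0,0,0.15],[0,0,0.2],[0,0,0.25],[0,0,0.3],[0,0,0.3],[0,0,0.3],[0,0,0.3],[0,0,0.3]],"rotation":[[0,0,0],[0,0,0],[0,0,0],[0,0,0],[0,0,0],[0,0,0],[0,0,0],[0,0,0],[0,0,0],[0,0,0]],"grip":[1,1,1,1,1,1,1,1,1,1]}'
```

```text
time: 22.85
tool_pos: [0.6102, 0.2114, 0.07]
tool_rot: [-0.0, 0.707, -0.707, 0.0]
contact_force: [1.4, 0.6, -0.6]
gripper_width: 0.28
```

```bash
python3 -m pendant '{"linear":[[0,0,0.05],[0,0,0.1],[0,0,0.15],[0,0,0.2],[0,0,0.25],[0,0,0.3],[0,0,0.3],[0,0,0.3],[0,0,0.3],[0,0,0.3]],"rotation":[[0,0,0],[0,0,0],[0,0,0],[0,0,0],[0,0,0],[0,0,0],[0,0,0],[0,0,0],[0,0,0],[0,0,0]],"grip":[1,1,1,1,1,1,1,1,1,1]}'
python3 - <<'E'
from h import *
a=manip.grab_frame('wrist'); b=manip.grab_frame('scene'); c=cal('scene')
u,v=map(int,w2px(c,[.61,.25,.05])); g=cv2.resize(b[v-60:v+60,u-60:u+60],(400,400),interpolation=cv2.INTER_CUBIC)
cv2.imwrite('pics/m4.png',np.hstack([a[:,120:520],g])[:,:,::-1])
E
```

```text
time: 23.68
tool_pos: [0.6102, 0.2114, 0.067]
tool_rot: [-0.0, 0.707, -0.707, 0.0]
contact_force: [0.5, -0.2, -0.5]
gripper_width: 0.274
```

View pics/m4.png

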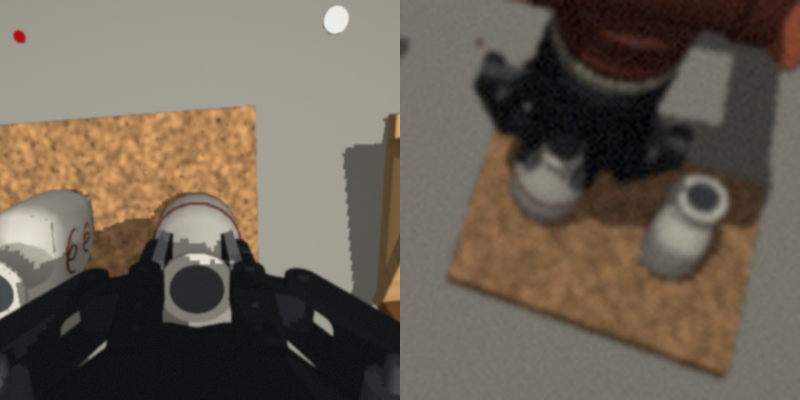

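```bash
python3 -m pendant '{"linear":[[0,0,0.05],[0,0,0.1],[0,0,0.15],[0,0,0.2],[0,0,0.25],[0,0,0.3],[0,0,0.3],[0,0,0.3],[0,0,0.3],[0,0,0.3]],"rotation":[[0,0,0],[0,0,0],[0,0,0],[0,0,0],[0,0,0],[0,0,0],[0,0,0],[0,0,0],[0,0,0],[0,0,0]],"grip":[1,1,1,1,1,1,1,1,1,1]}'
```

```text
time: 24.62
tool_pos: [0.6106, 0.2115, 0.0659]
tool_rot: [-0.0, 0.707, -0.707, 0.0]
contact_force: [-4.1, -1.3, 8.3]
gripper_width: 0.278
```

```bash
python3 -m pendant '{"linear":[[0,0,-0.1],[0,0,-0.1],[0,0,-0.1],[0,0,-0.1],[0,0,-0.1],[0,0,-0.1],[0,0,-0.1],[0,0,-0.1],[0,0,-0.1],[0,0,-0.1]],"rotation":[[0,0,0],[0,0,0],[0,0,0],[0,0,0],[0,0,0],[0,0,0],[0,0,0],[0,0,0],[0,0,0],[0,0,0]],"grip":[0.6,0.5,0.4,0.3,0.25,0.2,0.2,0.2,0.2,0.2]}'
python3 - <<'E'
from h import *
a=manip.grab_frame('wrist'); b=manip.grab_frame('scene'); c=cal('scene')
u,v=map(int,w2px(c,[.61,.25,.05])); g=cv2.resize(b[v-60:v+60,u-60:u+60],(400,400),interpolation=cv2.INTER_CUBIC)
cv2.imwrite('pics/m5.png',np.hstack([a[:,120:520],g])[:,:,::-1])
E
```

```text
time: 25.45
tool_pos: [0.6102, 0.2115, 0.0649]
tool_rot: [0.0, 0.707, -0.707, -0.0]
contact_force: [0.6, 1.2, -0.0]
gripper_width: 0.8
```

View pics/m5.png

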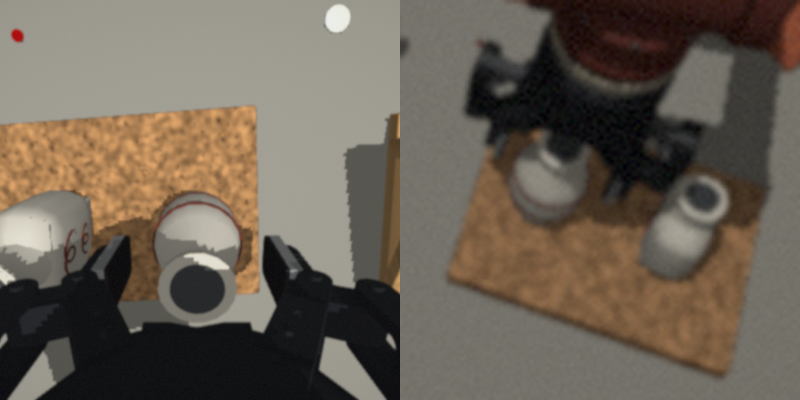

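The bud vase stands on the board. The bottle is next.

```bash
python3 -m pendant '{"linear":[[0,0,-1],[0,0,-3],[0,0,-6],[0,0,-9],[1,1,-10],[4,3.5,-10],[7,6,-10],[10,8.5,-10],[13,11,-10],[16,13.5,-10]],"rotation":[[0,0,0],[0,0,0],[0,0,0],[0,0,0],[0,0,-7],[0,0,-14],[0,0,-21],[0,0,-28],[0,0,-35],[0,0,-42]],"grip":[0.2,0.2,0.2,0,0,0,0,0,0,0]}'; python3 -c "
from h import *
go(.4235,-.0115,.12,0)"
```

```text
time: 26.38
tool_pos: [0.4744, 0.0505, 0.1657]
tool_rot: [-0.0, 0.915, -0.404, 0.001]
contact_force: [0.5, -1.0, 0.4]
gripper_width: 0.998
shift [1.15, 7.94, 4.57] rot [-0.01, -0.07, -47.62] t 26.38 pos [0.4744 0.0505 0.1657] w 0.998 F [ 0.5 -1.   0.4]
```

```bash
python3 -m pendant '{"linear":[[0.5,2,0],[1,4,0.5],[1.1,6,1.5],[1.1,7.5,2.5],[1.1,7.9,3.5],[1.1,7.9,4.5],[1.1,7.9,4.5],[1.1,7.9,4.5],[1.1,7.9,4.5],[1.1,7.9,4.5]],"rotation":[[0,0,-7],[0,0,-14],[0,0,-21],[0,0,-28],[0,0,-35],[0,0,-42],[0,0,-47.6],[0,0,-47.6],[0,0,-47.6],[0,0,-47.6]],"grip":[0,0,0,0,0,0,0,0,0,0]}'
python3 - <<'E'
from h import *
c=cal('wrist'); f=manip.grab_frame('wrist'); go(.4235,-.0115,.041,0)
hsv=cv2.cvtColor(f,cv2.COLOR_RGB2HSV); m=cv2.inRange(hsv,(20,120,90),(35,255,255))
n,l,s,ce=cv2.connectedComponentsWithStats(m)
for i in range(1,n):
    if s[i][4]>15: print(ce[i].round(1),s[i][4],px2w(c,*ce[i],.068).round(4))
print(w2px(c,[.4235,-.0115,.068]))
E
```

```text
time: 27.22
tool_pos: [0.4247, -0.0095, 0.1209]
tool_rot: [0.0, 1.0, -0.005, 0.001]
contact_force: [0.1, -0.2, -0.1]
gripper_width: 0.999
shift [-0.13, 0.2, 7.98] rot [0.02, -0.08, -0.49] t 27.27 pos [ 0.4247 -0.0095  0.1208] w 1.001 F [ 0.4  0.2 -0.4]
[316.9 211.9] 425 [ 0.4251 -0.0079  0.068 ]
(np.float64(314.75672996649524), np.float64(216.5900417806983))
```

```bash
python3 -m pendant '{"linear":[[0,0,1],[0,0,2.5],[0,0,4],[0,0,5.5],[0,0,7],[0,0,7.7],[0,0,8],[0,0,8],[0,0,8],[0,0,8]],"rotation":[[0,0,0],[0,0,0],[0,0,0],[0,0,0],[0,0,0],[0,0,0],[0,0,0],[0,0,0],[0,0,0],[0,0,0]],"grip":[0,0,0,0,0,0,0,0,0.1,0.2]}' && python3 -m pendant '{"linear":[[0,0,0],[0,0,0],[0,0,0],[0,0,0],[0,0,0],[0,0,0],[0,0,0],[0,0,0],[0,0,0],[0,0,0]],"rotation":[[0,0,0],[0,0,0],[0,0,0],[0,0,0],[0,0,0],[0,0,0],[0,0,0],[0,0,0],[0,0,0],[0,0,0]],"grip":[0.3,0.4,0.5,0.6,0.7,0.8,0.9,1,1,1]}'
```

```text
time: 28.1
tool_pos: [0.425, -0.0096, 0.0409]
tool_rot: [0.0, 1.0, -0.004, 0.001]
contact_force: [-0.6, -0.1, 0.1]
gripper_width: 0.806
time: 28.93
tool_pos: [0.4249, -0.0096, 0.041]
tool_rot: [0.0, 1.0, -0.004, 0.001]
contact_force: [-0.0, 0.4, 6.6]
gripper_width: 0.481
```

```bash
python3 -m pendant '{"linear":[[0,0,-0.5],[0,0,-1.5],[0,0,-3.5],[0,0,-6],[0.3,0.4,-8.5],[1,1.4,-11],[2.2,3,-12.3],[3.8,5.2,-12.8],[5.6,7.7,-12.8],[7.4,10.2,-12.8]],"rotation":[[0,0,0],[0,0,0],[0,0,0],[0,0,0],[0,0,0],[0,0,0],[0,0,0],[0,0,0],[0,0,0],[0,0,0]],"grip":[1,1,1,1,1,1,1,1,1,1]}' && python3 -m pendant '{"linear":[[2,2.7,0],[4,5.4,0],[6,8.1,0],[8,10.8,0],[9.8,13.2,0],[10.8,14.6,0],[11.3,15.4,0],[11.4,15.5,0],[11.4,15.5,0],[11.4,15.5,0]],"rotation":[[0,0,0],[0,0,0],[0,0,0],[0,0,0],[0,0,0],[0,0,0],[0,0,0],[0,0,0],[0,0,0],[0,0,0]],"grip":[1,1,1,1,1,1,1,1,1,1]}'; python3 -c "
from h import *
go(.6126,-.2664,.047,.4)
c=cal('wrist'); a=snap('wrist','w6')
for p in [(-.032,-.032),(-.032,.032),(.032,-.032),(.032,.032)]: print(w2px(c,[.6126+p[0],-.2664+p[1],.026]))
"
```

```text
time: 29.77
tool_pos: [0.4984, -0.1131, 0.1694]
tool_rot: [0.0, 1.0, -0.003, 0.001]
contact_force: [0.3, 0.3, -0.0]
gripper_width: 0.48
time: 30.6
tool_pos: [0.6098, -0.2668, 0.1679]
tool_rot: [-0.0, 1.0, -0.003, -0.0]
contact_force: [-0.0, -0.6, -1.4]
gripper_width: 0.479
shift [0.29, -0.03, 12.09] rot [-0.04, 0.04, -0.78] t 30.6 pos [ 0.6098 -0.2668  0.1679] w 0.479 F [-0.  -0.6 -1.4]
(np.float64(289.32320744035695), np.float64(215.70299134356046))
(np.float64(287.23129203106095), np.float64(155.37941435484126))
(np.float64(349.4723197762167), np.float64(215.25315539513593))
(np.float64(350.89387352760747), np.float64(154.87099157295006))
```

View pics/w6.png

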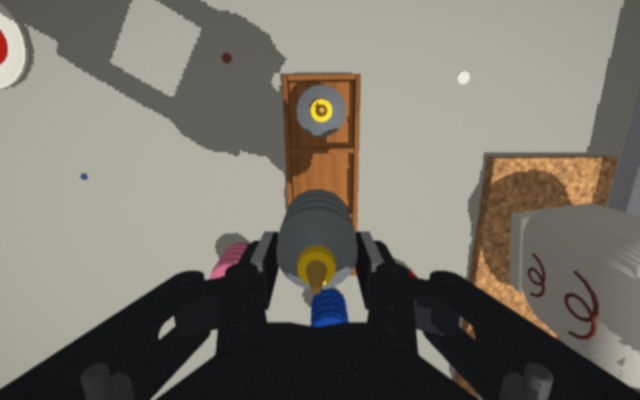

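The left/middle partition shows at row ~150, 2–3 mm off the prediction, so I'll shift by 2 mm each way. Descending.

```bash
python3 -m pendant '{"linear":[[0.4,-0.2,0.5],[0.4,-0.2,1.5],[0.4,-0.2,3],[0.4,-0.2,4.8],[0.4,-0.2,6.6],[0.4,-0.2,8.2],[0.4,-0.2,9.5],[0.4,-0.2,10.5],[0.4,-0.2,11],[0.4,-0.2,11.2]],"rotation":[[0,0,-0.8],[0,0,-0.8],[0,0,-0.8],[0,0,-0.8],[0,0,-0.8],[0,0,-0.8],[0,0,-0.8],[0,0,-0.8],[0,0,-0.8],[0,0,-0.8]],"grip":[1,1,1,1,1,1,1,1,1,1]}' && python3 -m pendant '{"linear":[[0,0,0.1],[0,0,0.2],[0,0,0.3],[0,0,0.4],[0,0,0.5],[0,0,0.6],[0,0,0.7],[0,0,0.7],[0,0,0.7],[0,0,0.7]],"rotation":[[0,0,0],[0,0,0],[0,0,0],[0,0,0],[0,0,0],[0,0,0],[0,0,0],[0,0,0],[0,0,0],[0,0,0]],"grip":[1,1,1,1,1,1,1,1,1,1]}'
```

```text
time: 31.48
tool_pos: [0.6137, -0.2654, 0.0543]
tool_rot: [-0.001, 1.0, 0.003, -0.001]
contact_force: [-0.6, 0.5, -0.6]
gripper_width: 0.477
time: 32.32
tool_pos: [0.6143, -0.2658, 0.0489]
tool_rot: [0.0, 1.0, 0.003, 0.0]
contact_force: [0.4, -0.4, -1.1]
gripper_width: 0.484
```

```bash
python3 -m pendant '{"linear":[[0,0,0.05],[0,0,0.1],[0,0,0.15],[0,0,0.2],[0,0,0.2],[0,0,0.2],[0,0,0.2],[0,0,0.2],[0,0,0.2],[0,0,0.2]],"rotation":[[0,0,0],[0,0,0],[0,0,0],[0,0,0],[0,0,0],[0,0,0],[0,0,0],[0,0,0],[0,0,0],[0,0,0]],"grip":[1,1,1,1,1,1,1,1,1,1]}'
```

```text
time: 33.15
tool_pos: [0.6144, -0.2659, 0.0472]
tool_rot: [0.0, 1.0, 0.003, 0.0]
contact_force: [-1.5, 0.1, 1.5]
gripper_width: 0.477
```

```bash
python3 -m pendant '{"linear":[[0,0,0],[0,0,0],[0,0,-0.1],[0,0,-0.1],[0,0,-0.1],[0,0,-0.5],[0,0,-1.5],[0,0,-3.5],[0,0,-6.5],[0,0,-10]],"rotation":[[0,0,0],[0,0,0],[0,0,0],[0,0,0],[0,0,0],[0,0,0],[0,0,0],[0,0,0],[0,0,0],[0,0,0]],"grip":[0.5,0.4,0.3,0.2,0.1,0,0,0,0,0]}'; python3 -c "
from h import *
snap('wrist','w7');go(.42,.172,.15,12)"
```

```text
time: 33.98
tool_pos: [0.6131, -0.2652, 0.1465]
tool_rot: [-0.001, 1.0, 0.003, -0.002]
contact_force: [-0.2, -0.1, -0.2]
gripper_width: 0.999
shift [-19.48, -44.11, 0.3] rot [0.4, -0.56, -11.6] t 34.03 pos [ 0.6178 -0.2677  0.1577] w 0.998 F [ 3.8 -1.   6.9]
```

View pics/w7.png

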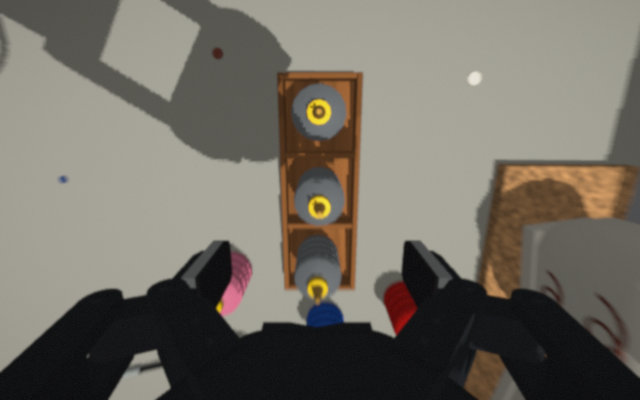

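All three bottles stand in their bays. Next, the long tile.

```bash
python3 -m pendant '{"linear":[[-1,-2,0],[-2.5,-5.6,0],[-4.1,-9.2,0],[-5.7,-12.8,0],[-7.3,-16.4,0],[-8.9,-20,0],[-10.5,-23.6,0],[-12.1,-27.2,0],[-13.7,-30.8,0],[-15.3,-34.4,0]],"rotation":[[0,0,0],[0,0,-2],[0,0,-4],[0,0,-6],[0,0,-8],[0,0,-10],[0,0,-11.6],[0,0,-11.6],[0,0,-11.6],[0,0,-11.6]],"grip":[0,0,0,0,0,0,0,0,0,0]}'; python3 -c "
from h import *
go(.42,.172,.15,12)"
```

```text
time: 34.87
tool_pos: [0.4584, 0.0786, 0.1481]
tool_rot: [0.0, 0.995, 0.104, 0.001]
contact_force: [1.1, 0.7, 0.2]
gripper_width: 0.996
shift [-1.82, -9.94, -0.2] rot [0.02, -0.13, -0.04] t 34.87 pos [0.4584 0.0786 0.1481] w 0.996 F [1.1 0.7 0.2]
```

```bash
cat >> h.py <<'E'
def tiles(z=.01):
    c=cal('wrist'); f=manip.grab_frame('wrist'); hsv=cv2.cvtColor(f,cv2.COLOR_RGB2HSV)
    m=cv2.inRange(hsv,(0,120,60),(12,255,255)); m=cv2.morphologyEx(m,cv2.MORPH_CLOSE,np.ones((7,7),np.uint8))
    for k in cv2.findContours(m,cv2.RETR_EXTERNAL,cv2.CHAIN_APPROX_NONE)[0]:
        if cv2.contourArea(k)<600: continue
        w=np.array([px2w(c,*p,z)[:2] for p in k[:,0].astype(float)],np.float32)*1000
        print('contour',k[:,0].mean(0).round(),[np.round(x,1) for x in cv2.minAreaRect(w)])
E
python3 -m pendant '{"linear":[[-0.5,-3,0],[-1,-6,0],[-1.5,-8.5,0],[-1.8,-9.8,0],[-1.8,-9.9,0],[-1.8,-9.9,0],[-1.8,-9.9,0],[-1.8,-9.9,0],[-1.8,-9.9,0],[-1.8,-9.9,0]],"rotation":[[0,0,0],[0,0,0],[0,0,0],[0,0,0],[0,0,0],[0,0,0],[0,0,0],[0,0,0],[0,0,0],[0,0,0]],"grip":[0,0,0,0,0,0,0,0,0,0]}'; python3 -c "
from h import *
tiles(); go(.42,.172,.025,12)"
```

```text
time: 35.7
tool_pos: [0.4212, 0.1695, 0.1469]
tool_rot: [0.0, 0.995, 0.104, 0.0]
contact_force: [0.1, 0.0, -0.3]
gripper_width: 1.003
contour [318. 177.] [array([420.9, 178.2]), array([49.2, 99. ]), np.float64(12.5)]
contour [326.  10.] [array([398.8, 319.9]), array([59.7, 29.6]), np.float64(11.8)]
shift [-0.06, -0.26, 12.19] rot [0.0, 0.01, -0.08] t 35.75 pos [0.4211 0.1696 0.1469] w 0.998 F [-0.4 -0.6 -0.3]
```

```bash
python3 -c "
from plant import manip; print(manip.tcp_to_tips)"; python3 -m pendant '{"linear":[[0.1,-0.3,1],[0.1,-0.7,2.5],[0.1,-0.7,4],[0.1,-0.7,5.5],[0.1,-0.7,7],[0.1,-0.7,8.5],[0.1,-0.7,9.7],[0.1,-0.7,10.2],[0.1,-0.7,10.2],[0.1,-0.7,10.2]],"rotation":[[0,0,-0.5],[0,0,-0.5],[0,0,-0.5],[0,0,-0.5],[0,0,-0.5],[0,0,-0.5],[0,0,-0.5],[0,0,-0.5],[0,0,-0.5],[0,0,-0.5]],"grip":[0,0.1,0.25,0.25,0.25,0.25,0.25,0.25,0.25,0.25]}' && python3 -m pendant '{"linear":[[0,0,0.3],[0,0,0.6],[0,0,0.9],[0,0,1.2],[0,0,1.5],[0,0,1.7],[0,0,1.8],[0,0,1.9],[0,0,1.9],[0,0,1.9]],"rotation":[[0,0,0],[0,0,0],[0,0,0],[0,0,0],[0,0,0],[0,0,0],[0,0,0],[0,0,0],[0,0,0],[0,0,0]],"grip":[0.25,0.25,0.25,0.25,0.25,0.25,0.25,0.25,0.25,0.25]}'; python3 -c "
from h import *
go(.4205,.177,.018,12.5)"
```

```text
0.022
time: 36.58
tool_pos: [0.4203, 0.1772, 0.0447]
tool_rot: [0.0, 0.994, 0.109, -0.0]
contact_force: [0.4, -0.4, 1.2]
gripper_width: 0.749
time: 37.42
tool_pos: [0.4204, 0.1773, 0.026]
tool_rot: [0.0, 0.994, 0.109, 0.0]
contact_force: [-0.0, -0.1, -0.3]
gripper_width: 0.749
shift [0.01, 0.03, 0.8] rot [0.0, -0.0, -0.01] t 37.42 pos [0.4204 0.1773 0.026 ] w 0.749 F [-0.  -0.1 -0.3]
```

Lower in small steps until the fingertips touch the bench.

```bash
python3 -m pendant '{"linear":[[0,0,0.1],[0,0,0.2],[0,0,0.3],[0,0,0.4],[0,0,0.5],[0,0,0.6],[0,0,0.6],[0,0,0.6],[0,0,0.6],[0,0,0.6]],"rotation":[[0,0,0],[0,0,0],[0,0,0],[0,0,0],[0,0,0],[0,0,0],[0,0,0],[0,0,0],[0,0,0],[0,0,0]],"grip":[0.25,0.25,0.25,0.25,0.25,0.25,0.25,0.25,0.25,0.25]}'
```

```text
time: 38.25
tool_pos: [0.4204, 0.1773, 0.02]
tool_rot: [-0.0, 0.994, 0.109, 0.0]
contact_force: [0.3, 0.8, 0.1]
gripper_width: 0.753
```

```bash
python3 -m pendant '{"linear":[[0,0,0.1],[0,0,0.2],[0,0,0.3],[0,0,0.4],[0,0,0.4],[0,0,0.4],[0,0,0.4],[0,0,0.4],[0,0,0.4],[0,0,0.4]],"rotation":[[0,0,0],[0,0,0],[0,0,0],[0,0,0],[0,0,0],[0,0,0],[0,0,0],[0,0,0],[0,0,0],[0,0,0]],"grip":[0.25,0.25,0.25,0.25,0.25,0.25,0.25,0.25,0.25,0.25]}'
```

```text
time: 39.08
tool_pos: [0.4204, 0.1773, 0.0159]
tool_rot: [-0.0, 0.994, 0.109, 0.0]
contact_force: [0.3, 0.5, -0.3]
gripper_width: 0.749
```

```bash
python3 -m pendant '{"linear":[[0,0,0.1],[0,0,0.2],[0,0,0.3],[0,0,0.3],[0,0,0.3],[0,0,0.3],[0,0,0.3],[0,0,0.3],[0,0,0.3],[0,0,0.3]],"rotation":[[0,0,0],[0,0,0],[0,0,0],[0,0,0],[0,0,0],[0,0,0],[0,0,0],[0,0,0],[0,0,0],[0,0,0]],"grip":[0.25,0.25,0.25,0.25,0.25,0.25,0.25,0.25,0.25,0.25]}'
```

```text
time: 39.92
tool_pos: [0.4204, 0.1773, 0.0129]
tool_rot: [0.0, 0.994, 0.109, 0.0]
contact_force: [-0.4, -0.5, 0.3]
gripper_width: 0.754
```

```bash
python3 -m pendant '{"linear":[[0,0,-0.1],[0,0,-0.1],[0,0,-0.1],[0,0,-0.1],[0,0,-0.1],[0,0,-0.1],[0,0,-0.1],[0,0,-0.1],[0,0,-0.1],[0,0,-0.1]],"rotation":[[0,0,0],[0,0,0],[0,0,0],[0,0,0],[0,0,0],[0,0,0],[0,0,0],[0,0,0],[0,0,0],[0,0,0]],"grip":[0.3,0.35,0.4,0.5,0.6,0.8,1,1,1,1]}'
```

```text
time: 40.75
tool_pos: [0.4203, 0.1772, 0.0139]
tool_rot: [0.0, 0.994, 0.109, -0.0]
contact_force: [0.1, 0.2, 0.9]
gripper_width: 0.004
```

It closed to 0.004, so it missed. I'll look.

```bash
python3 -c "
from h import *
snap('wrist','w8'); tiles()
b=manip.grab_frame('scene'); c=cal('scene')
u,v=map(int,w2px(c,[.42,.177,.02])); g=cv2.resize(b[v-50:v+50,u-60:u+60],(480,400),interpolation=cv2.INTER_CUBIC)
a=cv2.imread('pics/w8.png'); cv2.imwrite('pics/m8.png',np.hstack([a[:,160:480],g[:,:,::-1]]))
"
```

```text
contour [317. 211.] [array([417.9, 191.7]), array([49.6, 71.8]), np.float64(12.4)]
```

View pics/m8.png

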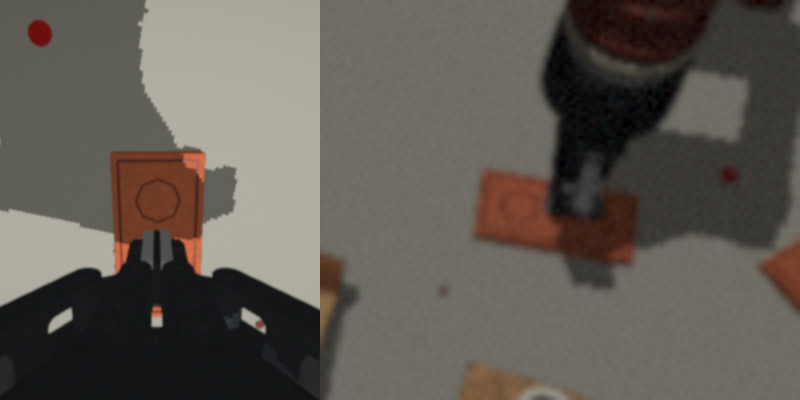

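The shut fingers hover over the tile centre, so the tips really stand higher than the stated 22 mm ahead of the TCP. I'll probe on the tile with them shut.

```bash
python3 -m pendant '{"linear":[[0,0,0.1],[0,0,0.2],[0,0,0.3],[0,0,0.3],[0,0,0.3],[0,0,0.3],[0,0,0.3],[0,0,0.3],[0,0,0.3],[0,0,0.3]],"rotation":[[0,0,0],[0,0,0],[0,0,0],[0,0,0],[0,0,0],[0,0,0],[0,0,0],[0,0,0],[0,0,0],[0,0,0]],"grip":[1,1,1,1,1,1,1,1,1,1]}'
```

```text
time: 41.73
tool_pos: [0.4204, 0.1773, 0.011]
tool_rot: [-0.0, 0.994, 0.109, 0.0]
contact_force: [0.2, -0.4, 0.4]
gripper_width: 0.001
```

```bash
python3 -m pendant '{"linear":[[0,0,0.1],[0,0,0.2],[0,0,0.3],[0,0,0.3],[0,0,0.3],[0,0,0.3],[0,0,0.3],[0,0,0.3],[0,0,0.3],[0,0,0.3]],"rotation":[[0,0,0],[0,0,0],[0,0,0],[0,0,0],[0,0,0],[0,0,0],[0,0,0],[0,0,0],[0,0,0],[0,0,0]],"grip":[1,1,1,1,1,1,1,1,1,1]}'
```

```text
time: 42.57
tool_pos: [0.4203, 0.1773, 0.0079]
tool_rot: [-0.0, 0.994, 0.109, 0.0]
contact_force: [0.5, 0.2, 0.5]
gripper_width: -0.001
```

```bash
python3 -m pendant '{"linear":[[0,0,0.1],[0,0,0.2],[0,0,0.3],[0,0,0.4],[0,0,0.4],[0,0,0.4],[0,0,0.4],[0,0,0.4],[0,0,0.4],[0,0,0.4]],"rotation":[[0,0,0],[0,0,0],[0,0,0],[0,0,0],[0,0,0],[0,0,0],[0,0,0],[0,0,0],[0,0,0],[0,0,0]],"grip":[1,1,1,1,1,1,1,1,1,1]}'
```

```text
time: 43.4
tool_pos: [0.4207, 0.1774, 0.0075]
tool_rot: [0.0, 0.994, 0.109, -0.001]
contact_force: [-13.8, -4.1, 28.6]
gripper_width: -0.0
```

```bash
python3 -m pendant '{"linear":[[0,0,0.1],[0,0,0.2],[0,0,0.3],[0,0,0.4],[0,0,0.4],[0,0,0.4],[0,0,0.4],[0,0,0.4],[0,0,0.4],[0,0,0.4]],"rotation":[[0,0,0],[0,0,0],[0,0,0],[0,0,0],[0,0,0],[0,0,0],[0,0,0],[0,0,0],[0,0,0],[0,0,0]],"grip":[1,1,1,1,1,1,1,1,1,1]}'
```

```text
time: 44.23
tool_pos: [0.4209, 0.1774, 0.0074]
tool_rot: [0.001, 0.994, 0.109, -0.003]
contact_force: [-28.9, -7.9, 59.6]
gripper_width: 0.001
```

Contact came at TCP 0.0077, so the shut tips are about 2 mm behind the TCP. I'll back off, open to 64 mm and search for the right depth.

```bash
python3 -m pendant '{"linear":[[0,0,-1],[0,0,-2],[0,0,-3],[0,0,-4],[0,0,-4],[0,0,-4],[0,0,-4],[0,0,-4],[0,0,-4],[0,0,-4]],"rotation":[[0,0,0],[0,0,0],[0,0,0],[0,0,0],[0,0,0],[0,0,0],[0,0,0],[0,0,0],[0,0,0],[0,0,0]],"grip":[1,1,1,0.8,0.6,0.4,0.25,0.25,0.25,0.25]}'; python3 -c "
from h import *
tiles(); go(.4205,.177,.0,12.5)"
```

```text
time: 45.07
tool_pos: [0.4199, 0.1771, 0.0393]
tool_rot: [0.0, 0.994, 0.109, -0.001]
contact_force: [-0.4, -0.2, -0.4]
gripper_width: 0.751
contour [318. 218.] [array([420.8, 178.4]), array([49.3, 99.6]), np.float64(12.6)]
shift [0.05, 0.03, 3.94] rot [0.0, 0.06, -0.01] t 45.12 pos [0.42   0.1771 0.0394] w 0.747 F [-0.5 -0.6  0.1]
```

```bash
python3 -m pendant '{"linear":[[0,0,0.7],[0,-0.1,1.5],[0,-0.1,2.3],[0,-0.1,3],[0,-0.1,3.5],[0,-0.1,3.9],[0,-0.1,4.2],[0,-0.1,4.4],[0,-0.1,4.5],[0,-0.1,4.5]],"rotation":[[0,0,0],[0,0,0],[0,0,0],[0,0,0],[0,0,0],[0,0,0],[0,0,0],[0,0,0],[0,0,0],[0,0,0]],"grip":[0.25,0.25,0.25,0.25,0.25,0.25,0.25,0.25,0.25,0.25]}'
```

```text
time: 45.95
tool_pos: [0.4201, 0.1782, -0.0052]
tool_rot: [-0.0, 0.994, 0.109, -0.0]
contact_force: [-0.1, -0.1, 0.0]
gripper_width: 0.749
```

```bash
python3 -m pendant '{"linear":[[0,0,0.05],[0,0,0.1],[0,0,0.15],[0,0,0.2],[0,0,0.2],[0,0,0.2],[0,0,0.2],[0,0,0.2],[0,0,0.2],[0,0,0.2]],"rotation":[[0,0,0],[0,0,0],[0,0,0],[0,0,0],[0,0,0],[0,0,0],[0,0,0],[0,0,0],[0,0,0],[0,0,0]],"grip":[0.25,0.25,0.25,0.25,0.25,0.25,0.25,0.25,0.25,0.25]}'
```

```text
time: 46.78
tool_pos: [0.4202, 0.1783, -0.0071]
tool_rot: [-0.0, 0.994, 0.109, 0.0]
contact_force: [-0.6, -0.4, -0.2]
gripper_width: 0.751
```

```bash
python3 -m pendant '{"linear":[[0,0,0],[0,0,0],[0,0,0],[0,0,0],[0,0,0],[0,0,0],[0,0,0],[0,0,0],[0,0,0],[0,0,0]],"rotation":[[0,0,0],[0,0,0],[0,0,0],[0,0,0],[0,0,0],[0,0,0],[0,0,0],[0,0,0],[0,0,0],[0,0,0]],"grip":[0.3,0.35,0.4,0.5,0.6,0.8,1,1,1,1]}'
```

```text
time: 47.62
tool_pos: [0.4214, 0.1786, -0.005]
tool_rot: [-0.0, 0.994, 0.109, 0.001]
contact_force: [-3.8, -1.0, 13.5]
gripper_width: 0.567
```

Gripped at 0.567 (48 mm), with the tips flush with the tile's underside and the TCP 5 mm below it. Lift and turn towards the rack.

```bash
cat >> h.py <<'E'
def rack(x,y,z,o=(.556,-.008,.029),yaw=6.5):
    Q=R.from_euler('zy',[yaw,-20],degrees=True); return np.array(o)+Q.apply([x,y,z])
E
python3 -m pendant '{"linear":[[0,0,-0.7],[0,0,-1.5],[0,0,-3],[0,0,-5],[0,0,-7],[0,0,-9],[0,0,-11],[0,0,-13],[0,0,-15],[0,0,-16]],"rotation":[[0,0,0],[0,0,0],[0,0,2],[0,0,7],[0,0,13],[0,0,19],[0,0,25],[0,0,31],[0,0,37],[0,0,43]],"grip":[1,1,1,1,1,1,1,1,1,1]}'; python3 -c "
from h import *
p=rack(.056,0,.06); print(p); go(*p,-83.5)"
```

```text
time: 48.45
tool_pos: [0.421, 0.1785, 0.1559]
tool_rot: [-0.001, 0.964, -0.266, 0.002]
contact_force: [0.7, -0.5, -1.1]
gripper_width: 0.567
[ 0.58776331 -0.00166062  0.10441157]
shift [23.53, 6.95, 5.19] rot [-0.22, -0.07, 52.69] t 48.45 pos [0.421  0.1785 0.1559] w 0.567 F [ 0.7 -0.5 -1.1]
```

```bash
python3 -m pendant '{"linear":[[1.5,0.4,0],[4.5,1.3,0],[7.5,2.2,0],[10.5,3.1,0],[13.5,4,0],[16.5,4.9,0],[19.5,5.8,0],[22,6.5,0],[23.3,6.9,0],[23.5,7,0]],"rotation":[[0,0,6],[0,0,12],[0,0,18],[0,0,24],[0,0,30],[0,0,36],[0,0,42],[0,0,48],[0,0,52.7],[0,0,52.7]],"grip":[1,1,1,1,1,1,1,1,1,1]}'; python3 -c "
from h import *
p=rack(.056,0,.05); print(p); go(*p,-83.5,20)"
```

```text
time: 49.28
tool_pos: [0.5881, -0.0034, 0.1528]
tool_rot: [0.0, 0.746, -0.666, 0.0]
contact_force: [0.2, 0.9, -1.2]
gripper_width: 0.564
[ 0.59118351 -0.00166062  0.09501464]
shift [-0.14, -0.33, 5.78] rot [20.0, -0.02, 0.06] t 49.28 pos [ 0.5881 -0.0034  0.1528] w 0.564 F [ 0.2  0.9 -1.2]
```

```bash
python3 -m pendant '{"linear":[[0,0,0.5],[0,-0.1,1.5],[-0.1,-0.2,3],[-0.1,-0.3,4.5],[-0.1,-0.3,5.5],[-0.1,-0.3,5.8],[-0.1,-0.3,5.8],[-0.1,-0.3,5.8],[-0.1,-0.3,5.8],[-0.1,-0.3,5.8]],"rotation":[[6,0,0],[12,0,0],[18,0,0],[20,0,0],[20,0,0],[20,0,0],[20,0,0],[20,0,0],[20,0,0],[20,0,0]],"grip":[1,1,1,1,1,1,1,1,1,1]}'; python3 -c "
from h import *
p=rack(.056,0,-.002); go(*p,-83.5,20)
c=cal('wrist'); snap('wrist','w9')
for q in [(0,-.08,0),(0,.08,0),(.13,-.08,0),(.13,.08,0),(-.0,-.08,.02),(0,.08,.02)]: print(q,np.round(w2px(c,rack(*q)),0))"
```

```text
time: 50.12
tool_pos: [0.5913, -0.0001, 0.0965]
tool_rot: [-0.13, 0.736, -0.654, 0.116]
contact_force: [-0.0, 1.1, -0.9]
gripper_width: 0.568
shift [0.36, 0.1, 5.33] rot [-0.12, 0.07, 0.31] t 50.12 pos [ 5.913e-01 -1.000e-04  9.650e-02] w 0.568 F [-0.   1.1 -0.9]
(0, -0.08, 0) [426. 286.]
(0, 0.08, 0) [221. 282.]
(0.13, -0.08, 0) [446. 109.]
(0.13, 0.08, 0) [204. 110.]
(-0.0, -0.08, 0.02) [436. 302.]
(0, 0.08, 0.02) [211. 297.]
```

View pics/w9.png

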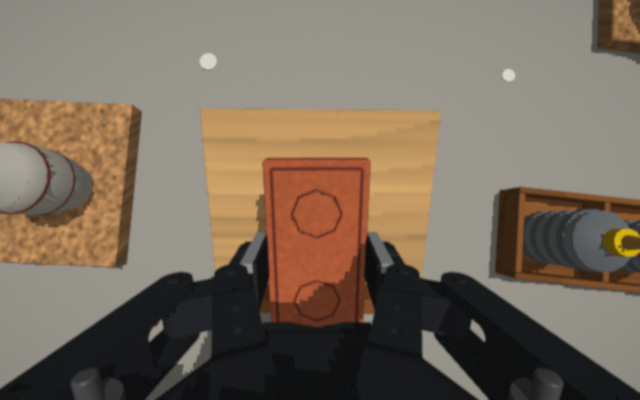

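The shelf's top edge is at row 109, matching the model, and the tile is square to it. Lowering along the shelf normal.

```bash
python3 -m pendant '{"linear":[[0,0.1,0.5],[0,0.1,1.3],[0,0.1,2.1],[0,0.1,2.9],[0,0.1,3.6],[0,0.1,4.1],[0,0.1,4.4],[0,0.1,4.6],[0,0.1,4.8],[0,0.1,4.8]],"rotation":[[0,0,0],[0,0,0],[0,0,0],[0,0,0],[0,0,0],[0,0,0],[0,0,0],[0,0,0],[0,0,0],[0,0,0]],"grip":[1,1,1,1,1,1,1,1,1,1]}' && python3 -m pendant '{"linear":[[0,0,0.1],[0,0,0.2],[0,0,0.3],[0,0,0.4],[0,0,0.5],[0,0,0.5],[0,0,0.5],[0,0,0.5],[0,0,0.5],[0,0,0.5]],"rotation":[[0,0,0],[0,0,0],[0,0,0],[0,0,0],[0,0,0],[0,0,0],[0,0,0],[0,0,0],[0,0,0],[0,0,0]],"grip":[1,1,1,1,1,1,1,1,1,1]}'; python3 -c "
from h import *
p=rack(.056,0,-.004); go(*p,-83.5,20)"
```

```text
time: 51.0
tool_pos: [0.6053, 0.0018, 0.0493]
tool_rot: [-0.13, 0.736, -0.654, 0.115]
contact_force: [-0.5, 0.1, -1.1]
gripper_width: 0.565
time: 51.83
tool_pos: [0.607, 0.002, 0.0449]
tool_rot: [-0.13, 0.736, -0.654, 0.115]
contact_force: [-0.4, 0.3, -1.6]
gripper_width: 0.563
shift [0.39, -0.19, 0.13] rot [-0.01, 0.1, 0.27] t 51.83 pos [0.607  0.002  0.0449] w 0.563 F [-0.4  0.3 -1.6]
```

```bash
python3 -m pendant '{"linear":[[0,0,0.1],[0,0,0.2],[0,0,0.3],[0,0,0.4],[0,0,0.4],[0,0,0.4],[0,0,0.4],[0,0,0.4],[0,0,0.4],[0,0,0.4]],"rotation":[[0,0,0],[0,0,0],[0,0,0],[0,0,0],[0,0,0],[0,0,0],[0,0,0],[0,0,0],[0,0,0],[0,0,0]],"grip":[1,1,1,1,1,1,1,1,1,1]}'; python3 -c "
from h import *
p=rack(.056,0,-.006); go(*p,-83.5,20)"
```

```text
time: 52.67
tool_pos: [0.6079, 0.002, 0.0429]
tool_rot: [-0.129, 0.737, -0.654, 0.115]
contact_force: [-17.7, -0.7, 17.5]
gripper_width: 0.567
shift [0.4, -0.17, 0.11] rot [0.13, 0.11, 0.31] t 52.67 pos [0.6079 0.002  0.0429] w 0.567 F [-17.7  -0.7  17.5]
```

```bash
python3 -m pendant '{"linear":[[0,0,-0.2],[0,0.1,-0.2],[0,0.2,-0.2],[0,0.3,-0.2],[0,0.4,-0.2],[0,0.5,-0.2],[0,0.5,-0.2],[0,0.5,-0.2],[0,0.5,-0.2],[0,0.5,-0.2]],"rotation":[[0,0,0],[0,0,0],[0,0,0],[0,0,0],[0,0,0],[0,0,0],[0,0,0],[0,0,0],[0,0,0],[0,0,0]],"grip":[1,1,1,1,1,1,1,1,1,1]}'; python3 -c "
from h import *
p=rack(.050,0,-.005); go(*p,-83.5,20)"
```

```text
time: 53.5
tool_pos: [0.6051, 0.0015, 0.0426]
tool_rot: [-0.132, 0.736, -0.654, 0.117]
contact_force: [6.4, 1.2, -1.0]
gripper_width: 0.565
shift [0.38, 0.16, 0.09] rot [-0.3, 0.07, 0.21] t 53.5 pos [0.6051 0.0015 0.0426] w 0.565 F [ 6.4  1.2 -1. ]
```

The force of +6.4 N up-slope shows the tile is against the ledge. Release and withdraw.

```bash
python3 -m pendant '{"linear":[[0,-0.1,0.1],[0,-0.1,0.1],[0,-0.1,0.1],[0,-0.1,0.1],[0,-0.1,0],[0,-0.1,-0.5],[0,-0.1,-2],[0,-0.1,-4.5],[0,-0.1,-8],[0,-0.1,-10]],"rotation":[[0,0,0],[0,0,0],[0,0,0],[0,0,0],[0,0,0],[0,0,0],[0,0,0],[0,0,0],[0,0,0],[0,0,0]],"grip":[0.5,0.4,0.3,0.25,0.2,0.2,0.2,0.2,0.2,0.2]}'; python3 -c "
from h import *
import h
c=cal('wrist'); f=manip.grab_frame('wrist'); hsv=cv2.cvtColor(f,cv2.COLOR_RGB2HSV)
m=cv2.inRange(hsv,(0,120,40),(9,255,255)); 
m=cv2.morphologyEx(m,cv2.MORPH_OPEN,np.ones((3,3),np.uint8)); m=cv2.morphologyEx(m,cv2.MORPH_CLOSE,np.ones((9,9),np.uint8))
Q=R.from_euler('zy',[6.5,-20],degrees=True); o=np.array([.556,-.008,.029])
for k in cv2.findContours(m,cv2.RETR_EXTERNAL,cv2.CHAIN_APPROX_NONE)[0]:
    if cv2.contourArea(k)<600: continue
    w=[]
    for p in k[:,0].astype(float):
        a,d=ray(c,*p); a=Q.inv().apply(a-o); d=Q.inv().apply(d); w.append((a+d*(.01-a[2])/d[2])[:2]*1000)
    print(k[:,0].mean(0),[np.round(x,1) for x in cv2.minAreaRect(np.array(w,np.float32))])
cv2.imwrite('pics/w10.png',f[:,:,::-1])
go(.395,.330,.15,-36)"
```

```text
time: 54.33
tool_pos: [0.5701, -0.0026, 0.1386]
tool_rot: [-0.131, 0.736, -0.654, 0.116]
contact_force: [0.2, -0.5, 0.6]
gripper_width: 0.8
[316.35329341 198.32634731] [array([49.8,  4. ]), array([49.4, 99.6]), np.float64(90.0)]
shift [-35.15, 12.48, -5.53] rot [-19.26, -8.6, -46.66] t 54.38 pos [ 0.5719 -0.003   0.1429] w 0.799 F [3.4 1.  1.8]
```

The long tile measures x 49.8 mm, y 4 mm and square. Now the square tile.

```bash
python3 -m pendant '{"linear":[[-1,0.5,-0.5],[-4,1.5,-1],[-8,3,-1.5],[-12,4.5,-2],[-16,6,-2.5],[-20,7.5,-3],[-24,8.7,-3.7],[-28,10,-4.4],[-31.5,11.2,-5],[-34,12.1,-5.4]],"rotation":[[-2,-1,-5],[-4.5,-2,-11],[-7,-3,-17],[-9.5,-4.2,-23],[-12,-5.3,-29],[-14.5,-6.4,-35],[-17,-7.5,-41],[-19.3,-8.6,-46.7],[-19.3,-8.6,-46.7],[-19.3,-8.6,-46.7]],"grip":[0.2,0.2,0.2,0.2,0.2,0.2,0.2,0.2,0.2,0.2]}' && python3 -m pendant '{"linear":[[0,0,0],[0,0,0],[0,0,0],[0,0,0],[0,0,0],[0,0,0],[0,0,0],[0,0,0],[0,0,0],[0,0,0]],"rotation":[[0,0,0],[0,0,0],[0,0,0],[0,0,0],[0,0,0],[0,0,0],[0,0,0],[0,0,0],[0,0,0],[0,0,0]],"grip":[0.2,0.2,0.2,0.2,0.2,0.2,0.2,0.2,0.2,0.2]}'; python3 -c "
from h import *
tiles(); go(.395,.33,.04,-36)"
```

```text
time: 55.22
tool_pos: [0.3971, 0.3223, 0.1453]
tool_rot: [0.0, 0.951, -0.308, -0.005]
contact_force: [1.0, 0.4, 0.1]
gripper_width: 0.804
time: 56.05
tool_pos: [0.3986, 0.3194, 0.1449]
tool_rot: [0.001, 0.951, -0.309, -0.005]
contact_force: [-0.3, 0.3, -0.3]
gripper_width: 0.801
contour [624. 340.] [array([573.1, -43.6]), array([63.4, 45.1]), np.float64(70.6)]
contour [302. 173.] [array([394.1, 340.3]), array([49.5, 49.6]), np.float64(56.0)]
shift [-0.81, -0.69, 10.49] rot [0.26, 0.5, 0.02] t 56.1 pos [0.3986 0.3195 0.1449] w 0.805 F [ 0.4  0.1 -0. ]
```

```bash
python3 -c "
from h import *
go(.394,.340,-.007,-34)"
```

```text
shift [-1.44, -1.46, 15.19] rot [0.25, 0.5, -1.98] t 56.1 pos [0.3986 0.3195 0.1449] w 0.805 F [ 0.4  0.1 -0. ]
```

```bash
python3 -m pendant '{"linear":[[-0.7,-0.7,0.5],[-1.4,-1.5,1.5],[-1.4,-1.5,3],[-1.4,-1.5,5],[-1.4,-1.5,7],[-1.4,-1.5,9],[-1.4,-1.5,10.8],[-1.4,-1.5,12],[-1.4,-1.5,12.5],[-1.4,-1.5,12.5]],"rotation":[[0.25,0.5,-2],[0.25,0.5,-2],[0.25,0.5,-2],[0.25,0.5,-2],[0.25,0.5,-2],[0.25,0.5,-2],[0.25,0.5,-2],[0.25,0.5,-2],[0.25,0.5,-2],[0.25,0.5,-2]],"grip":[0.25,0.25,0.25,0.25,0.25,0.25,0.25,0.25,0.25,0.25]}'; python3 -c "
from h import *
tiles();go(.394,.340,-.007,-34)"
```

```text
time: 56.93
tool_pos: [0.3937, 0.3399, 0.0185]
tool_rot: [0.001, 0.957, -0.292, -0.001]
contact_force: [-0.2, -0.1, 0.8]
gripper_width: 0.749
contour [318. 235.] [array([394.9, 340.7]), array([50.7, 49.5]), np.float64(56.0)]
shift [-0.03, 0.06, 2.67] rot [0.03, 0.01, 0.07] t 56.98 pos [0.3946 0.3403 0.0197] w 0.752 F [ 0.   0.5 -0.3]
```

```bash
python3 -m pendant '{"linear":[[0,0,0.4],[0,0,0.8],[0,0,1.2],[0,0,1.6],[0,0,2],[0,0,2.3],[0,0,2.5],[0,0,2.5],[0,0,2.5],[0,0,2.5]],"rotation":[[0,0,0],[0,0,0],[0,0,0],[0,0,0],[0,0,0],[0,0,0],[0,0,0],[0,0,0],[0,0,0],[0,0,0]],"grip":[0.25,0.25,0.25,0.25,0.25,0.25,0.25,0.25,0.25,0.25]}' && python3 -m pendant '{"linear":[[0,0,0],[0,0,0],[0,0,0],[0,0,0],[0,0,0],[0,0,0],[0,0,0],[0,0,0],[0,0,0],[0,0,0]],"rotation":[[0,0,0],[0,0,0],[0,0,0],[0,0,0],[0,0,0],[0,0,0],[0,0,0],[0,0,0],[0,0,0],[0,0,0]],"grip":[0.3,0.35,0.4,0.5,0.6,0.8,1,1,1,1]}'; python3 -c "
from h import *
print(rot().as_matrix().round(3)[:,0]);go(.42,.340,.16,-34)"
```

```text
time: 57.82
tool_pos: [0.3949, 0.3402, -0.005]
tool_rot: [-0.0, 0.956, -0.292, 0.0]
contact_force: [-0.0, 0.9, 0.5]
gripper_width: 0.746
time: 58.65
tool_pos: [0.3953, 0.3405, -0.0045]
tool_rot: [-0.0, 0.956, -0.292, 0.0]
contact_force: [-0.0, -0.9, 5.4]
gripper_width: 0.558
[ 0.829 -0.559  0.   ]
shift [2.08, -1.36, -16.44] rot [-0.06, -0.03, 0.04] t 58.65 pos [ 0.3953  0.3405 -0.0045] w 0.558 F [-0.  -0.9  5.4]
```

```bash
python3 -m pendant '{"linear":[[0,0,-0.7],[0,0,-1.5],[0,0,-3],[0,0,-5],[0,0,-7],[0,0,-9],[0,0,-11],[0,0,-13],[0,0,-15],[0,0,-16]],"rotation":[[0,0,0],[0,0,0],[0,0,2],[0,0,7],[0,0,13],[0,0,19],[0,0,25],[0,0,31],[0,0,37],[0,0,43]],"grip":[1,1,1,1,1,1,1,1,1,1]}'; python3 -c "
from h import *
p=rack(.031,.004,.1); print(p); go(*p,-83.5)"
```

```text
time: 59.48
tool_pos: [0.3955, 0.3407, 0.1581]
tool_rot: [-0.002, 0.781, -0.624, 0.001]
contact_force: [0.5, 0.6, -0.2]
gripper_width: 0.562
[ 5.50315697e-01 -5.16412950e-04  1.33348860e-01]
shift [36.69, -7.56, 2.46] rot [-0.2, 0.08, 6.24] t 59.48 pos [0.3955 0.3407 0.1581] w 0.562 F [ 0.5  0.6 -0.2]
```

```bash
python3 -m pendant '{"linear":[[1.5,-0.3,0],[5,-1,0],[9,-1.9,0],[13,-2.7,0],[17,-3.5,0],[21,-4.3,0],[25,-5.1,0],[29,-6,0],[33,-6.8,0],[36,-7.4,0]],"rotation":[[0,0,1],[0,0,3],[0,0,5],[0,0,6.2],[0,0,6.2],[0,0,6.2],[0,0,6.2],[0,0,6.2],[0,0,6.2],[0,0,6.2]],"grip":[1,1,1,1,1,1,1,1,1,1]}'; python3 -c "
from h import *
p=rack(.031,.004,.05); print(p); go(*p,-83.5,20)"
```

```text
time: 60.32
tool_pos: [0.5486, 0.0032, 0.1552]
tool_rot: [0.0, 0.747, -0.664, 0.0]
contact_force: [0.1, 0.9, -0.4]
gripper_width: 0.563
[ 5.67416704e-01 -5.16412950e-04  8.63642292e-02]
shift [0.58, -1.83, 6.89] rot [19.99, 0.0, 0.24] t 60.32 pos [0.5486 0.0032 0.1552] w 0.563 F [ 0.1  0.9 -0.4]
```

```bash
python3 -m pendant '{"linear":[[0.1,-0.5,0.5],[0.3,-1,1.5],[0.5,-1.5,3],[0.6,-1.8,4.5],[0.6,-1.8,5.8],[0.6,-1.8,6.6],[0.6,-1.8,6.9],[0.6,-1.8,6.9],[0.6,-1.8,6.9],[0.6,-1.8,6.9]],"rotation":[[6,0,0.2],[12,0,0.2],[18,0,0.2],[20,0,0.2],[20,0,0.2],[20,0,0.2],[20,0,0.2],[20,0,0.2],[20,0,0.2],[20,0,0.2]],"grip":[1,1,1,1,1,1,1,1,1,1]}'; python3 -c "
from h import *
p=rack(.031,.004,.009); print(p); go(*p,-83.5,20)"
```

```text
time: 61.15
tool_pos: [0.5677, 0.0022, 0.0874]
tool_rot: [-0.13, 0.735, -0.655, 0.116]
contact_force: [-0.9, 0.1, -0.8]
gripper_width: 0.562
[ 5.81439530e-01 -5.16412950e-04  4.78368317e-02]
shift [0.43, 0.11, 4.17] rot [-0.11, 0.05, 0.15] t 61.15 pos [0.5677 0.0022 0.0874] w 0.562 F [-0.9  0.1 -0.8]
```

```bash
python3 -m pendant '{"linear":[[0.4,0.1,0.5],[0.4,0.1,1.2],[0.4,0.1,1.9],[0.4,0.1,2.6],[0.4,0.1,3.2],[0.4,0.1,3.6],[0.4,0.1,3.9],[0.4,0.1,4],[0.4,0.1,4.1],[0.4,0.1,4.1]],"rotation":[[0,0,0],[0,0,0],[0,0,0],[0,0,0],[0,0,0],[0,0,0],[0,0,0],[0,0,0],[0,0,0],[0,0,0]],"grip":[1,1,1,1,1,1,1,1,1,1]}' && python3 -m pendant '{"linear":[[0,0,0.1],[0,0,0.2],[0,0,0.3],[0,0,0.3],[0,0,0.3],[0,0,0.3],[0,0,0.3],[0,0,0.3],[0,0,0.3],[0,0,0.3]],"rotation":[[0,0,0],[0,0,0],[0,0,0],[0,0,0],[0,0,0],[0,0,0],[0,0,0],[0,0,0],[0,0,0],[0,0,0]],"grip":[1,1,1,1,1,1,1,1,1,1]}'; python3 -c "
from h import *
p=rack(.026,.004,.0055); print(p); go(*p,-83.5,20)"
```

```text
time: 61.98
tool_pos: [0.5802, -0.0001, 0.0471]
tool_rot: [-0.13, 0.736, -0.655, 0.115]
contact_force: [0.3, 0.2, -0.7]
gripper_width: 0.564
time: 62.82
tool_pos: [0.5813, -0.0001, 0.0445]
tool_rot: [-0.13, 0.735, -0.655, 0.115]
contact_force: [-0.6, -0.2, 0.8]
gripper_width: 0.561
[ 0.57796834 -0.00108243  0.0428488 ]
shift [0.06, 0.38, 0.03] rot [-0.03, 0.07, 0.12] t 62.82 pos [ 5.813e-01 -1.000e-04  4.450e-02] w 0.561 F [-0.6 -0.2  0.8]
```

```bash
python3 -m pendant '{"linear":[[0,0.1,0],[0,0.2,0],[0,0.3,0],[0,0.4,0],[0,0.5,0],[0,0.5,0],[0,0.5,0],[0,0.5,0],[0,0.5,0],[0,0.5,0]],"rotation":[[0,0,0],[0,0,0],[0,0,0],[0,0,0],[0,0,0],[0,0,0],[0,0,0],[0,0,0],[0,0,0],[0,0,0]],"grip":[1,1,1,1,1,1,1,1,1,1]}'; python3 -c "
from h import *
p=rack(.026,.004,.0055); go(*p,-83.5,20)"
```

```text
time: 63.65
tool_pos: [0.5782, -0.0006, 0.0438]
tool_rot: [-0.131, 0.735, -0.655, 0.117]
contact_force: [6.7, 1.2, -0.8]
gripper_width: 0.563
shift [0.05, 0.06, 0.08] rot [-0.26, 0.05, 0.07] t 63.65 pos [ 0.5782 -0.0006  0.0438] w 0.563 F [ 6.7  1.2 -0.8]
```

At the ledge again (+6.7 N). Release, withdraw and check.

```bash
python3 -m pendant '{"linear":[[0,-0.1,0.1],[0,-0.1,0.1],[0,-0.1,0.1],[0,-0.1,0.1],[0,-0.1,0],[0,-0.1,-0.5],[0,-0.1,-2],[0,-0.1,-4.5],[0,-0.1,-8],[0,-0.1,-11]],"rotation":[[0,0,0],[0,0,0],[0,0,0],[0,0,0],[0,0,0],[0,0,0],[0,0,0],[0,0,0],[0,0,0],[0,0,0]],"grip":[0.5,0.4,0.3,0.25,0.2,0.2,0.2,0.2,0.2,0.2]}' && python3 -m pendant '{"linear":[[0,2,-1],[0,5,-3],[0,8,-5],[0,11,-7],[0,14,-9],[0,16,-11],[0,17,-12],[0,17,-12],[0,17,-12],[0,17,-12]],"rotation":[[0,0,0],[0,0,0],[0,0,0],[0,0,0],[0,0,0],[0,0,0],[0,0,0],[0,0,0],[0,0,0],[0,0,0]],"grip":[0.2,0.2,0.2,0.2,0.2,0.2,0.2,0.2,0.2,0.2]}'; python3 -c "
from h import *
w=manip.grab_frame('wrist'); t=manip.grab_frame('top'); s=manip.grab_frame('scene')
A=cv2.resize(w[:,100:540],(440,400)); 
c=cal('scene'); u,v=map(int,w2px(c,[.60,.05,.05])); B=cv2.resize(s[v-80:v+80,u-140:u+140],(700,400))
C=cv2.resize(t[140:220,180:460],(700,200))
o=np.zeros((600,800,3),np.uint8); o[:300,:330]=cv2.resize(A,(330,300)); o[:270,340:800]=cv2.resize(B,(460,270)); o[310:540,:800]=cv2.resize(C,(800,230)); cv2.imwrite('pics/fin.png',o[:,:,::-1]); cv2.imwrite('pics/fw.png',w[:,:,::-1])"
```

```text
time: 64.48
tool_pos: [0.539, -0.0048, 0.1472]
tool_rot: [-0.13, 0.736, -0.655, 0.115]
contact_force: [0.9, -1.2, 0.7]
gripper_width: 0.799
time: 65.32
tool_pos: [0.3568, -0.0305, 0.2019]
tool_rot: [-0.128, 0.736, -0.655, 0.112]
contact_force: [-0.6, 0.3, -0.4]
gripper_width: 0.798
```

View pics/fin.png

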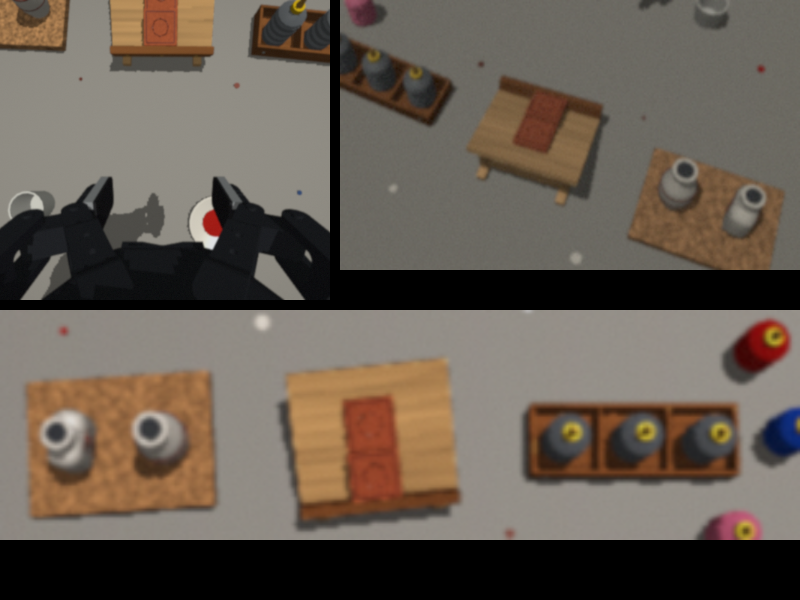

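Everything is in place: both vases upright on the board, three bottles in the crate, the tiles stacked at the ledge, and the arm clear. Handing in.

```bash
python3 -c "
from plant import manip; print(manip.job_done())"
```

```text
the job is handed in; nothing more can be done
None
```

All five pieces are sorted, and I handed the job in at about 65 s. No verdict was reported.

**Last checks**
- **Vases:** the final pictures show both standing upright, well inside the board's edges.
- **Bottles:** all three stand in their crate bays. The loose one went into the middle bay.
- **Tiles:** the long tile measured x 49.8 mm and y 4 mm on the shelf, and it was square. I measured that before stacking the square tile on it. Pushing each tile down to the ledge gave about 6.5 N, so both rest against it. The square tile's final pose I only judged by eye.
- **Arm:** it was clear of everything at the end, and all loose pieces looked at rest.

**What disagreed or failed along the way**
- **Fingertips:** they stand about 24 mm farther back than the stated 22 mm ahead of the TCP. Closed, they are about 2 mm behind it.
- **Grips:** because of that, I held the bud vase by its neck instead of its belly, and my first grip on the long tile closed on nothing.
- **Force:** while I was probing to find the true fingertip depth, the closed fingers pressed on the long tile with about 66 N (60 N of it straight down). That is under the 120 N wrist limit. It is over the 40 N limit for the arm and gripper's body, which I took not to cover the fingers. The tile had not moved.

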